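# Open the folding stand and set the multimeter up on it

## Task

Swing the wire back rest of the small folding stand up and back until it clicks home, and let go of it. Then set the multimeter on the opened stand, gently: lower end on the base plate close behind the two front tabs, back leaning on the rest, display at the top, central and square to the stand. Leave everything else on the bench where it is.

Things in the scene. Friction and masses are not known exactly. Their poses are not given: they have to be found in the camera images.
- stand: Folding meter stand of black steel, fixed to the bench, front roughly to the robot's right. Base plate 150 (its x) by 130 (y) by 8 mm thick; origin at the centre of its underside; x points from front to back, z up. Two upright front tabs, x -75 to -69 mm, |y| 22 to 42 mm, tops 22 mm above the bench; open between them. Hinge cheeks at x 3 to 27, |y| 56 to 61 mm, tops 54 mm above the bench.
- stand_hinge (a point): Middle of the back rest's hinge line, which runs along the stand's y at x = 15, z = 22 mm in the stand's frame; axes as the stand's. The rest is a U-shaped bail of bright 8 mm steel rod: arms 70 mm long at y = +-48 mm, a cross bar between their ends.
- back_rest (a joint): Swing of the wire back rest, rad. 0: folded flat, bar towards the tabs; grows as the bar rises and goes over backwards; 1.92: end stop. Bar at x = 15 - 70 cos q, z = 22 + 70 sin q mm in the stand's frame. Stays where left (under 2 N at the bar moves it); from about 1.55 a spring detent resists, up to about 4.5 N there, until 1.74; beyond, it snaps to the end and holds. Starts at 0.15 to 0.6.
- rest_bar (a point): Middle of the back rest's cross bar, on the rod's axis (rod 8 mm thick, bar 96 mm long along the stand's y; it can turn between the fingers).
- meter: Compact multimeter, grey with black ends: box 155 (its x) by 66 (y) by 34 mm thick (z), edges rounded 5 mm, 0.2 to 0.35 kg, loose, face up on the bench, display end roughly to the robot's left. Origin at the centre of its back (underside); x points to the display end, z out of the face. Round dial on the face (5 mm proud, seen only). On the stand its x axis leans 42 degrees above level.
- meter_heel (a point): Middle of the meter's lower back edge (its x = -77.5, y = 0, z = 0 mm). On the opened stand it rests on the plate, z = 8 mm in the stand's frame: at x = -56 mm the lower end face touches the tabs' inner top edges (further forward it rides up on them); a few mm behind is as good. The cross bar touches the back about 124 mm up from the heel.
- adapter: Black power adapter, 108 by 48 by 32 mm, loose bystander lying between the stand and the meter; origin at the centre of its underside.
- carton: Cardboard instrument box 90 by 170 by 60 mm, loose bystander on the right of the bench; origin at the centre of its underside.
- screwdriver: Screwdriver about 200 mm long lying across the far side of the bench, loose bystander.
- power_supply: Bench power supply 130 mm wide, 200 mm deep, 150 mm high at the left of the bench, fixed bystander; origin at the centre of its underside.
Mind the look-alikes: they are no part of the job. There is more than one size of the stand; the job needs the middle-sized.

How it is judged:
By the outcome, as a careful person would: the job done as asked, in the order asked, and still so for the second after the job is handed in, with the robot touching nothing.
It also fails if it takes over 64 s, if anything falls off the work surface, if the arm or the gripper's body presses on something with over 40 N, if the wrist force passes 120 N, or if a joint passes its speed limit or range.

## Robot

A 7-joint arm with a two-finger parallel gripper is mounted at the origin on the work surface. World frame = base frame: x ahead of the robot, y to its left, z up, the work surface at z = 0. Lengths are in m, angles in rad, forces in N, time in s.
With the tool pointing down it reaches from about 0.425 to 0.925 m from the base axis. Payload 6.8 kg.
Tool frame: the origin (TCP) lies at the very end of the fingers, on their centre line; the grasp point (between the pads) lies bot.grip_depth behind it (bot.grip_depth is the distance from the TCP to the grasp point, in m); z points along the fingers, y is the line along which they close (so a half turn about z gives the same grasp; the last joint's range is limited). The gripper opens to 85 mm and grips with 20 to 120 N. Pads are 22 mm wide; open, the fingers measure 114 mm over their backs; the gripper's body (76 mm by 85 mm) begins 54 mm behind the grasp point. The pads swing forward as they close: fully open they stand 13 mm farther back than shut.
Start: joints at [1.232, 0.477, 0.022, 1.555, -0.011, 1.109, -0.083], TCP at [0.154, -0.657, 0.231] pointing down, gripper open.
Joint ranges: [-2.96, 2.96], [-0.34, 2.1], [-1.41, 1.46], [0.24, 2.44], [-1.37, 4.51], [0.17, 1.92], [-2.96, 2.96]. Speed limits (rad/s): [2.39, 2.39, 3.14, 3.14, 3.14, 3.14, 3.14].

## Interface

Orientations are given as a unit quaternion [w, x, y, z].
In Python, from station import bot gives the robot as it stands.
- The arm moves only by the tool send_rows, never from a script. Its arguments are lists of equal length, an entry for each row: "slide": the shift along the tool's x, y, z in mm, a list of three; "roll": the turn about the tool's z in degrees; "claw": the opening, from 0 (shut) to 1 (fully open). A call has exactly 8 rows; each row is the pose to reach, as a shift and turn from the pose commanded when the call began, along the tool's axes at that moment; what a row does not reach only later rows make up. A row lasts 1/12 s, in which the tool goes at most 41.7 mm and 7.16 degrees, less where a joint would pass 70% of its speed; a pose out of reach is approached as far as the arm can. A call with a gripper value outside its range is refused whole. The fingers move at their own pace and stop on an object; "force" is the grip in N (left out, the last holds). Time passes only in rows, so rows that repeat a pose let the fingers close, or fill a call up. It gives the time, the measured TCP pose, the force, the opening and the grip force at its end, in the units of the state.
- bot.get_obs(): the state, without advancing time (a new reading comes with each control period).
- bot.read_camera(name): name is "side" or "top" or "wrist"; returns the picture (480x640x3 uint8, red, green, blue); there is no depth.
- bot.camera_model(name): a dict with "camera_matrix" (3x3 intrinsics, pixels), "camera_from_world" (4x4, takes a point from world to camera coordinates). Camera axes: x right, y down, z forward; pixel columns grow to the right and rows downward; lengths in m; the calibration is good to about 2 mm. A picture is of the moment at which its call begins: read the wrist's pose just before it. camera_model takes no time and is no camera call; for the wrist camera it gives the pose at the moment of the call.
- bot.hand_in(): hands the job in; it is judged then, once.
The state is a dict: "t": time; "q": joint angles; "joint_vel": joint speeds; "joint_torque": joint torques, N m; "eef_pos": TCP position; "tool_rot": TCP orientation; "contact_force": force on the tool from outside, world axes, zero at the start; "torque": the same for the moment, N m; "gripper_width": opening from 0.0 (shut) to 1.0 (fully open); "grasp_force": force on a finger pad.
Only numpy, scipy, OpenCV 4.12 (cv2) and the standard library are available. Lean on these libraries where they do the work, as an engineer would, in place of code of your own. Each camera call takes 0.05 s, during which the arm holds its last target. There are 200 camera calls.

## Working session

There is one attempt and no reset: what is moved stays moved. The work goes in short steps, Python scripts to look and compute and a tool call to move; the robot and the scene stay as the last step left them, time stands still between calls to the robot, and variables do not carry over. Pictures are saved under pics/ and viewed, at most 10 in all, crops included, and the job is handed in when it is done.

Besides the shell and the picture viewer there is one more tool, called after "Call:" by a JSON object that holds its "name" and its "arguments", one argument or row to a line. send_rows: Moves the arm, as the interface text tells. Its arguments: {"type":"object","properties":{"slide":{"type":"array","items":{"type":"array","items":{"type":"number"}}},"roll":{"type":"array","items":{"type":"number"}},"claw":{"type":"array","items":{"type":"number"}},"force":{"type":"number"}},"required":["slide","roll","claw"]}

```bash
mkdir -p pics; ls
python3 - <<'E'
from station import bot
import cv2,numpy as np
print(bot.get_obs(), bot.grip_depth)
for n in ("top","side"):
    m=bot.camera_model(n); print(n,np.round(m["camera_matrix"],1).tolist(),np.round(m["camera_from_world"],4).tolist())
    cv2.imwrite(f"pics/{n}0.png",bot.read_camera(n)[:,:,::-1])
E
```

```text
pics
{'t': 0.0, 'q': array([ 1.23192779,  0.47784171,  0.02238168,  1.55646314, -0.01152645,
        1.10928838, -0.08311391]), 'joint_vel': array([ 3.55679263e-04, -5.73244008e-04, -1.01599662e-04,  1.26712874e-03,
        2.72184403e-04,  9.66328313e-04,  1.33126625e-05]), 'joint_torque': array([-8.53833808e-05, -5.96443248e+01,  1.60786349e+00, -2.81198305e+01,
        1.24899988e-02,  9.34486248e-03,  2.72736764e-05]), 'eef_pos': array([ 0.15422027, -0.65653278,  0.23029369]), 'tool_rot': array([-9.19416441e-04,  9.93352571e-01,  1.15107751e-01, -1.75197440e-04]), 'contact_force': array([-0.39892634,  0.06373289,  0.01329326]), 'torque': array([-0.01313389, -0.0130342 ,  0.03728419]), 'grasp_force': 0.0, 'gripper_width': 0.9979321670283967} 0.0187
top [[568.7, 0.0, 316.0], [0.0, 568.7, 241.6], [0.0, 0.0, 1.0]] [[0.0121, -0.9999, 0.0071, 0.0079], [-0.9905, -0.013, -0.1371, 0.5426], [0.1372, -0.0053, -0.9905, 1.5293], [0.0, 0.0, 0.0, 1.0]]
side [[518.3, 0.0, 323.7], [0.0, 518.3, 236.9], [0.0, 0.0, 1.0]] [[-0.9394, -0.3427, -0.0014, 0.5249], [-0.2521, 0.6938, -0.6746, 0.1383], [0.2322, -0.6334, -0.7382, 1.3121], [0.0, 0.0, 0.0, 1.0]]
```

View pics/top0.png

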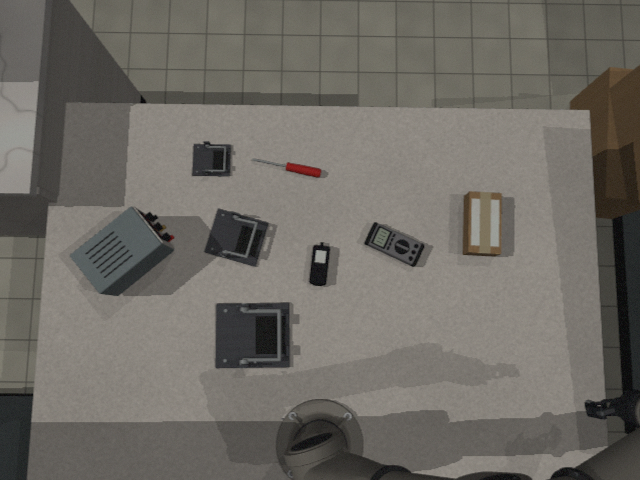

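View pics/side0.png

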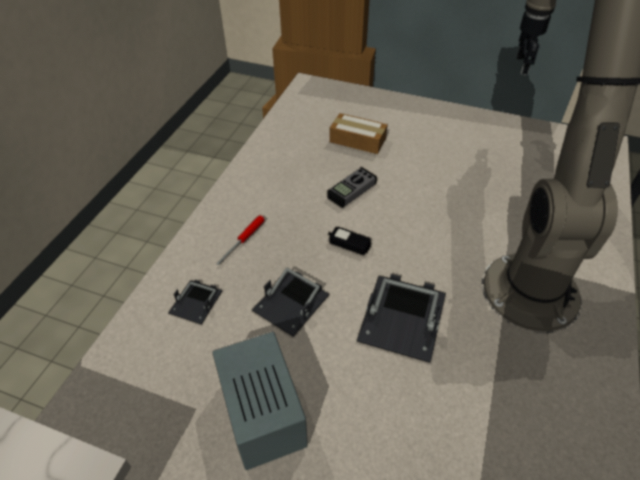

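The top view shows the middle stand at about (237,237), the meter at (395,244) with its display end to the upper left, and the adapter at (320,264). The side view agrees, with the rest partly raised.

```bash
cat > h.py <<'E'
from station import bot
import cv2,numpy as np
from scipy.spatial.transform import Rotation as R
def model(n):
    m=bot.camera_model(n); return np.array(m["camera_matrix"]),np.array(m["camera_from_world"])
def ray(M,uv):
    K,T=M; d=T[:3,:3].T@np.linalg.inv(K)@np.array([*uv,1.]); c=-T[:3,:3].T@T[:3,3]; return c,d
def onz(M,uv,z):
    c,d=ray(M,uv); return c+d*(z-c[2])/d[2]
def proj(M,p):
    K,T=M; q=K@(T[:3,:3]@np.asarray(p)+T[:3,3]); return q[:2]/q[2]
def tool():
    o=bot.get_obs(); w,x,y,z=o["tool_rot"]; return np.array(o["eef_pos"]),R.from_quat([x,y,z,w]).as_matrix(),o
E
python3 - <<'E'
from h import *
im=cv2.imread("pics/top0.png"); M=model("top")
g=cv2.cvtColor(im,cv2.COLOR_BGR2GRAY)
for n,(a,b,c,d),z,t in (("stand",(195,195,280,275),.008,75),("meter",(355,212,435,275),.034,105),("adapter",(300,235,340,295),.032,70)):
    m=(g[b:d,a:c]<t).astype(np.uint8)
    cs,_=cv2.findContours(m,cv2.RETR_EXTERNAL,cv2.CHAIN_APPROX_NONE); k=max(cs,key=cv2.contourArea)
    w=np.array([onz(M,p[0]+[a,b],z)[:2] for p in k],np.float32)
    r=cv2.minAreaRect(w*1000); print(n,np.round(r[0]),np.round(r[1]),round(r[2],1))
im2=cv2.resize(im[195:280,195:435],None,fx=3.3,fy=3.3,interpolation=cv2.INTER_CUBIC); cv2.imwrite("pics/crop.png",im2)
p,Rt,o=tool(); K,T=model("wrist"); Ti=np.linalg.inv(T)
print("wristcam in tool pos",Rt.T@(Ti[:3,3]-p),"axes",np.round(Rt.T@Ti[:3,:3],3).tolist(),K.tolist())
print(Rt.round(3))
E
```

```text
stand [557. 239.] [151. 132.] 73.8
meter [ 538. -210.] [178.  78.] 65.4
adapter [483.   5.] [ 47. 120.] 84.2
wristcam in tool pos [ 0.08233528 -0.0009025  -0.14193838] axes [[0.0, -0.948, -0.318], [1.0, 0.0, -0.0], [0.0, -0.318, 0.948]] [[353.44251242364726, 0.0, 321.85317823247226], [0.0, 353.44251242364726, 238.05806287138358], [0.0, 0.0, 1.0]]
[[ 0.973  0.229 -0.   ]
 [ 0.229 -0.973  0.002]
 [-0.    -0.002 -1.   ]]
```

View pics/crop.png

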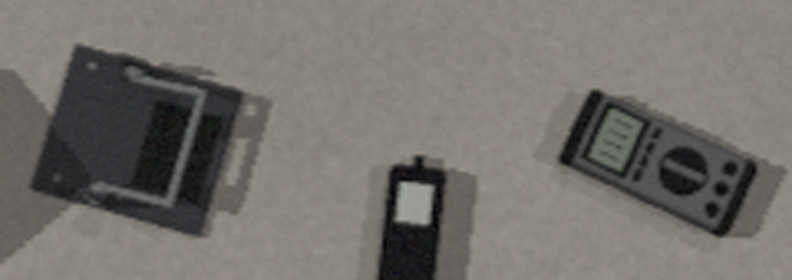

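The crop confirms the middle stand, front and tabs to the right, bar at about (195,150) in the crop, and the meter's display end to the upper left. Stand measures 151×132 mm, which matches the given size. Now I'll fly to the meter for a close look with the wrist camera.

Call:
{"name": "send_rows", "arguments": {
  "slide": [
    [12, -9, 0],
    [40, -30, 0],
    [73, -53, 0],
    [105, -77, 0],
    [137, -100, 0],
    [170, -124, 0],
    [202, -148, 0],
    [226, -165, 0]
  ],
  "roll": [0, 0, 0, 0, 0, 0, 0, 0],
  "claw": [1, 1, 1, 1, 1, 1, 1, 1]
}}

```text
t: 0.77
eef_pos: [0.3395, -0.4402, 0.2313]
tool_rot: [-0.001, 0.993, 0.117, 0.0]
contact_force: [0.4, -0.3, 0.1]
gripper_width: 0.998
grasp_force: 0.0
```

Call:
{"name": "send_rows", "arguments": {
  "slide": [
    [28, -20, 0],
    [60, -44, 0],
    [93, -68, 0],
    [125, -92, 0],
    [157, -115, 0],
    [190, -139, 0],
    [214, -157, 0],
    [228, -167, 0]
  ],
  "roll": [-7, -14, -21, -28, -35, -42, -48, -52],
  "claw": [1, 1, 1, 1, 1, 1, 1, 1]
}}

```text
t: 1.43
eef_pos: [0.5228, -0.2242, 0.2314]
tool_rot: [-0.0, 0.839, 0.544, 0.001]
contact_force: [0.0, -0.2, 0.3]
gripper_width: 1.0
grasp_force: 0.0
```

Run:
```python
from h import *
p,Rt,o=tool(); print(o["t"],p,np.degrees(np.arctan2(Rt[1,0],Rt[0,0])),o["q"],o["contact_force"])
M=model("wrist"); im=bot.read_camera("wrist")[:,:,::-1]; cv2.imwrite("pics/w1.png",im)
np.savez("w1.npz",K=M[0],T=M[1])
```

```text
1.4333 [ 0.52275086 -0.22418401  0.2314231 ] 65.88813273107051 [ 0.59471337  0.32873967 -0.36984718  1.79413286  0.13308604  1.04273327
 -0.24506895] [ 0.0211559  -0.1669385   0.33254226]
```

View pics/w1.png

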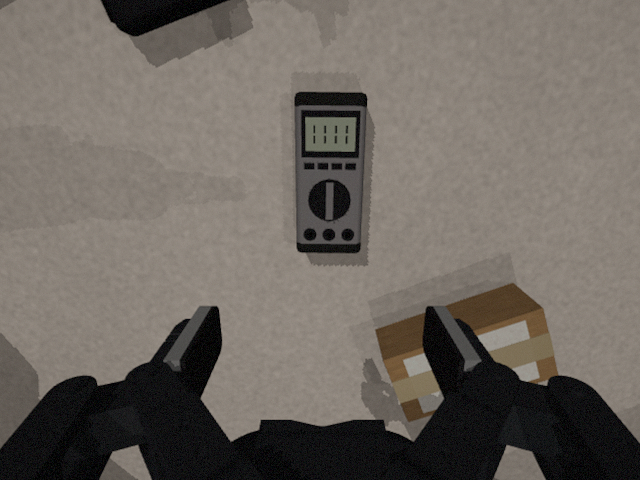

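The wrist view shows the meter almost square to the tool: black ends at rows 93 and 252, columns 295–366, with the display at the top. Now I'll measure its edges.

Run:
```python
from h import *
d=np.load("w1.npz"); M=(d["K"],d["T"]); im=cv2.imread("pics/w1.png"); p,Rt,o=tool()
g=cv2.cvtColor(im,cv2.COLOR_BGR2GRAY).astype(int)
print("row200",g[200,285:380:2]); print("col315",g[84:112,316]); print("colb",g[236:270,320])
hsv=cv2.cvtColor(im,cv2.COLOR_BGR2HSV)
# meter: grey-neutral (low sat) or black vs tan bench
m=((g<92)).astype(np.uint8)[80:262,285:375]
m=cv2.morphologyEx(m,cv2.MORPH_CLOSE,np.ones((9,9)))
m=cv2.morphologyEx(m,cv2.MORPH_OPEN,np.ones((9,9)))
cs,_=cv2.findContours(m,cv2.RETR_EXTERNAL,cv2.CHAIN_APPROX_NONE);k=max(cs,key=cv2.contourArea)+[285,80]
print(cv2.boundingRect(k))
for z in (.034,.029):
    w=np.array([onz(M,q[0],z)[:2] for q in k],np.float32); r=cv2.minAreaRect(w*1000); print(z,r)
```

```text
row200 [129 129 127 128 115 104  65  84  83  85  88  76  11   8  20   9  22  10
  24  24  43  85  87  87  46  16  11  13  21  16  25  12  13  83  86  87
  85  79  57  95  94 101  99 134 132 132 135 129]
col315 [121 119 119 117 117 120 121 104  44  11  16  21  17  11  29  17  19  21
  15  19  15  63  91  84  87  83  51  18]
colb [ 84  87  85  85  89  85  89  74  22  12  16  25  20  18  13   4  38  82
 105 102 101  96  98 105 101 103  99  96  96 115 133 136 138 138]
(294, 92, 81, 162)
0.034 ((546.1074829101562, -201.87738037109375), (153.4750518798828, 76.32058715820312), 65.5599136352539)
0.029 ((545.95458984375, -202.65658569335938), (155.73512268066406, 77.44451904296875), 65.5599136352539)
```

Run:
```python
from h import *
d=np.load("w1.npz"); M=(d["K"],d["T"]); im=cv2.imread("pics/w1.png")
g=cv2.GaussianBlur(cv2.cvtColor(im,cv2.COLOR_BGR2GRAY),(3,3),0).astype(int)
L=[];Rr=[]
for r in range(112,242,3):
    c=np.where(g[r,285:380]<90)[0]+285; L.append((c[0],r)); Rr.append((c[c<370][-1],r))
print([a[0] for a in L]);print([a[0] for a in Rr])
W=lambda P,z:np.array([onz(M,q,z)[:2]*1000 for q in P])
def fit(P):
    vx,vy,x,y=cv2.fitLine(P.astype(np.float32),cv2.DIST_HUBER,0,.01,.01).ravel(); return np.array([vx,vy]),np.array([x,y])
for n,P in(("L",L),("R",Rr)):
    v,c=fit(W(P,.029)); v=v*np.sign(v[1]); print(n,np.degrees(np.arctan2(v[1],v[0])),c, np.cross(v,c))
print("top edge",onz(M,(330,92),.029)*1e3,"bottom",onz(M,(329,252),.029)*1e3)
print("bottom g edges", [np.where(g[244:262,c]<60)[0][-1]+244 for c in range(305,356,10)],[np.where(g[85:105,c]<60)[0][0]+85 for c in range(305,356,10)])
```

```text
[np.int64(295), np.int64(295), np.int64(295), np.int64(295), np.int64(295), np.int64(295), np.int64(295), np.int64(295), np.int64(295), np.int64(295), np.int64(295), np.int64(295), np.int64(295), np.int64(295), np.int64(295), np.int64(295), np.int64(296), np.int64(296), np.int64(295), np.int64(295), np.int64(296), np.int64(296), np.int64(296), np.int64(296), np.int64(296), np.int64(296), np.int64(296), np.int64(296), np.int64(296), np.int64(296), np.int64(296), np.int64(296), np.int64(296), np.int64(296), np.int64(296), np.int64(296), np.int64(296), np.int64(296), np.int64(297), np.int64(297), np.int64(297), np.int64(297), np.int64(297), np.int64(297)]
[np.int64(366), np.int64(366), np.int64(366), np.int64(366), np.int64(366), np.int64(366), np.int64(366), np.int64(365), np.int64(365), np.int64(365), np.int64(365), np.int64(365), np.int64(365), np.int64(365), np.int64(364), np.int64(364), np.int64(364), np.int64(364), np.int64(364), np.int64(364), np.int64(364), np.int64(363), np.int64(363), np.int64(363), np.int64(363), np.int64(363), np.int64(363), np.int64(363), np.int64(363), np.int64(362), np.int64(362), np.int64(362), np.int64(362), np.int64(362), np.int64(361), np.int64(361), np.int64(361), np.int64(361), np.int64(361), np.int64(361), np.int64(361), np.int64(361), np.int64(361), np.int64(361)]
L 65.442154 [ 509.07556 -191.69754] -542.6974
R 65.41484 [ 571.35846 -213.50732] -608.39
top edge [ 572.81967058 -129.51609044   29.        ] bottom [ 509.8924449  -270.41539404   29.        ]
bottom g edges [np.int64(251), np.int64(252), np.int64(252), np.int64(252), np.int64(252), np.int64(252)] [np.int64(92), np.int64(92), np.int64(92), np.int64(92), np.int64(93), np.int64(93)]<stdin>:12: DeprecationWarning: Arrays of 2-dimensional vectors are deprecated. Use arrays of 3-dimensional vectors instead. (deprecated in NumPy 2.0)
```

Meter: centre (541.4, −200.0) mm, yaw 65.4°, measured 154×65.7 mm, so it fits the given size. Next I'll go look at the stand.

Call:
{"name": "send_rows", "arguments": {
  "slide": [
    [15, -10, 0],
    [40, -26, 0],
    [68, -43, 0],
    [95, -60, 0],
    [123, -78, 0],
    [150, -95, 0],
    [175, -111, 0],
    [187, -118, 0]
  ],
  "roll": [-4, -11, -18, -25, -32, -39, -45, -50],
  "claw": [1, 1, 1, 1, 1, 1, 1, 1]
}}

```text
t: 2.15
eef_pos: [0.49, -0.006, 0.2314]
tool_rot: [-0.0, 0.531, 0.847, 0.0]
contact_force: [-0.7, -0.0, -0.5]
gripper_width: 0.998
grasp_force: 0.0
```

Call:
{"name": "send_rows", "arguments": {
  "slide": [
    [28, 9, 0],
    [60, 19, 0],
    [92, 29, 0],
    [124, 39, 0],
    [156, 49, 0],
    [185, 58, 0],
    [204, 64, 0],
    [212, 67, 0]
  ],
  "roll": [-6, -13, -20, -27, -34, -40, -46, -48],
  "claw": [1, 1, 1, 1, 1, 1, 1, 1]
}}

```text
t: 2.82
eef_pos: [0.46, 0.2132, 0.2315]
tool_rot: [-0.0, 0.141, 0.99, 0.001]
contact_force: [-0.5, -0.6, 0.5]
gripper_width: 1.0
grasp_force: 0.0
```

Run:
```python
from h import *
p,Rt,o=tool(); print(o["t"],p,np.degrees(np.arctan2(Rt[1,0],Rt[0,0])),o["q"],o["contact_force"])
M=model("wrist"); im=bot.read_camera("wrist")[:,:,::-1]; cv2.imwrite("pics/w2.png",im)
np.savez("w2.npz",K=M[0],T=M[1])
```

```text
2.8167 [0.45996387 0.2131909  0.23147422] 163.75510244142419 [ 0.18465509  0.31597808 -0.88151011  1.90624984  0.27962745  1.04696525
  0.4729549 ] [-0.54127428 -0.55396361  0.46689848]
```

View pics/w2.png

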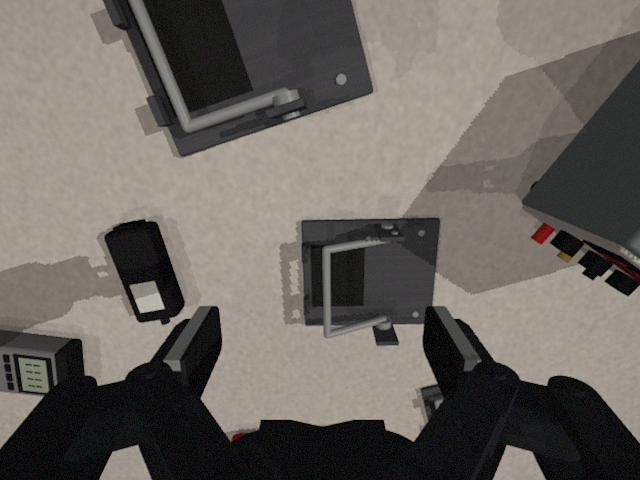

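The wrist view shows the plate at columns 302–438, rows 218–325, tabs at the left. The bright bar runs from (327,248) to (328,335). Now I'll fit the edges.

```bash
python3 - <<'E' 2>/dev/null
from h import *
d=np.load("w2.npz"); M=(d["K"],d["T"]); im=cv2.imread("pics/w2.png")
g=cv2.GaussianBlur(cv2.cvtColor(im,cv2.COLOR_BGR2GRAY),(3,3),0).astype(int)
def lines(P,z):
    w=np.array([onz(M,q,z)[:2]*1000 for q in P],np.float32)
    vx,vy,x,y=cv2.fitLine(w,cv2.DIST_HUBER,0,.01,.01).ravel(); return np.degrees(np.arctan2(vy,vx)),(x,y)
top=[(c,np.where(g[205:240,c]<78)[0][0]+205) for c in range(310,430,5)]
bot_=[(c,np.where(g[300:345,c]<78)[0][-1]+300) for c in range(395,430,4)]+[(c,np.where(g[300:326+8,c]<78)[0][-1]+300) for c in range(308,320,3)]
rt=[(np.where(g[r,400:450]<78)[0][-1]+400,r) for r in range(226,320,4)]
lf=[(np.where(g[r,295:330]<65)[0][0]+295,r) for r in range(224,320,4)]
print(top[::6],bot_[::3],rt[::6],lf)
for n,P in (("t",top),("b",bot_),("r",rt),("l",lf)): print(n,lines(P,.008))
# bar: bright in dark region
bar=[]
for r in range(254,320,6):
    s=g[r,315:345]; c=np.where(s>95)[0]+315; bar.append((c.mean(),r,len(c)))
print(np.round(bar,1))
E
```

```text
[(310, np.int64(220)), (340, np.int64(220)), (370, np.int64(219)), (400, np.int64(218))] [(395, np.int64(344)), (407, np.int64(322)), (419, np.int64(322)), (308, np.int64(324)), (317, np.int64(324))] [(np.int64(439), 226), (np.int64(437), 250), (np.int64(433), 274), (np.int64(431), 298)] [(np.int64(302), 224), (np.int64(303), 228), (np.int64(303), 232), (np.int64(303), 236), (np.int64(303), 240), (np.int64(302), 244), (np.int64(302), 248), (np.int64(302), 252), (np.int64(302), 256), (np.int64(302), 260), (np.int64(304), 264), (np.int64(304), 268), (np.int64(304), 272), (np.int64(304), 276), (np.int64(304), 280), (np.int64(304), 284), (np.int64(305), 288), (np.int64(305), 292), (np.int64(304), 296), (np.int64(304), 300), (np.int64(304), 304), (np.int64(304), 308), (np.int64(304), 312), (np.int64(306), 316)]
t (np.float32(74.98785), (np.float32(487.6891), np.float32(239.44344)))
b (np.float32(74.48631), (np.float32(617.08606), np.float32(228.26851)))
r (np.float32(-15.598379), (np.float32(564.8719), np.float32(315.4926)))
l (np.float32(-15.915153), (np.float32(526.69507), np.float32(173.6506)))
[[326.  254.    7. ]
 [326.5 260.    6. ]
 [326.5 266.    6. ]
 [326.5 272.    6. ]
 [326.5 278.    6. ]
 [326.5 284.    6. ]
 [326.5 290.    6. ]
 [326.5 296.    6. ]
 [326.5 302.    6. ]
 [327.  308.    7. ]
 [327.5 314.    6. ]]
```

```bash
python3 - <<'E' 2>/dev/null
from h import *
from scipy.optimize import brentq
d=np.load("w2.npz"); M=(d["K"],d["T"])
a=np.radians(74.4);u=np.array([np.cos(a),np.sin(a),0]);v=np.array([-u[1],u[0],0]);O=np.array([.555,.2415,0])
for O in (O,np.array([.557,.239,0])):
  f=lambda q:(lambda P:proj(M,P)[0])(O+u*(.015-.07*np.cos(q))+[0,0,.022+.07*np.sin(q)])-326.6
  qs=np.linspace(0,.9,10); print(np.round([f(q) for q in qs],1))
  for q in (.15,.25,.35,.45,.55):
    P=O+u*(.015-.07*np.cos(q))+np.array([0,0,.022+.07*np.sin(q)])
    print(q,P.round(4),proj(M,P-v*-.048).round(1),proj(M,P-v*.048).round(1))
E
```

```text
[-7.  -6.7 -5.8 -4.1 -1.7  1.4  5.2  9.7 14.9 20.7]
0.15 [0.5404 0.1893 0.0325] [319.7 241.6] [320.8 323.8]
0.25 [0.5408 0.1906 0.0393] [321.  243.8] [322.1 327.2]
0.35 [0.5414 0.1926 0.046 ] [323.1 246.1] [324.  330.6]
0.45 [0.5421 0.1952 0.0524] [326.  248.3] [326.6 334.1]
0.55 [0.543  0.1985 0.0586] [329.6 250.5] [330.  337.4]
[-8.7 -8.4 -7.5 -5.9 -3.5 -0.5  3.3  7.8 12.9 18.7]
0.15 [0.5424 0.1868 0.0325] [317.9 244.1] [319.1 325.8]
0.25 [0.5428 0.1881 0.0393] [319.2 246.3] [320.4 329.3]
0.35 [0.5434 0.1901 0.046 ] [321.3 248.6] [322.3 332.8]
0.45 [0.5441 0.1927 0.0524] [324.1 250.8] [324.9 336.2]
0.55 [0.545  0.196  0.0586] [327.6 253. ] [328.2 339.6]
```

Rest angle is about 0.46 rad, with the bar at about (542, 195.5, 53) mm. Descending and gripping it.

Call:
{"name": "send_rows", "arguments": {
  "slide": [
    [-8, 1, 10],
    [-22, 2, 28],
    [-38, 3, 50],
    [-54, 4, 75],
    [-68, 5, 95],
    [-78, 6, 115],
    [-84, 6, 132],
    [-84, 6, 140]
  ],
  "roll": [-0.6, -0.6, -0.6, -0.6, -0.6, -0.6, -0.6, -0.6],
  "claw": [1, 1, 1, 1, 1, 1, 1, 1],
  "force": 30
}}

```text
t: 3.53
eef_pos: [0.5447, 0.1865, 0.0876]
tool_rot: [-0.001, 0.144, 0.99, -0.002]
contact_force: [-0.9, -0.0, 0.1]
gripper_width: 1.0
grasp_force: 0.0
```

Call:
{"name": "send_rows", "arguments": {
  "slide": [
    [0, 0, 12],
    [0, 0, 25],
    [0, 0, 38],
    [0, 0, 48],
    [0, 0, 57],
    [0, 0, 57],
    [0, 0, 57],
    [0, 0, 57]
  ],
  "roll": [0, 0, 0, 0, 0, 0, 0, 0],
  "claw": [1, 1, 1, 1, 0.6, 0.3, 0.1, 0]
}}

```text
t: 4.2
eef_pos: [0.5444, 0.1914, 0.0348]
tool_rot: [0.0, 0.141, 0.99, 0.0]
contact_force: [-0.3, 1.0, -0.0]
gripper_width: 0.453
grasp_force: 0.0
```

Call:
{"name": "send_rows", "arguments": {
  "slide": [
    [0, 0, 0],
    [0, 0, 0],
    [0, 0, 0],
    [0, 0, 0],
    [0, 0, 0],
    [0, 0, 0],
    [0, 0, 0],
    [0, 0, 0]
  ],
  "roll": [0, 0, 0, 0, 0, 0, 0, 0],
  "claw": [0, 0, 0, 0, 0, 0, 0, 0]
}}

```text
t: 4.87
eef_pos: [0.5451, 0.1933, 0.0352]
tool_rot: [0.001, 0.14, 0.99, 0.002]
contact_force: [2.0, 5.0, -1.4]
gripper_width: 0.079
grasp_force: 29.3
```

Run:
```python
from h import *
p,Rt,o=tool(); print(o["t"],p,np.degrees(np.arctan2(Rt[1,0],Rt[0,0])),o["gripper_width"],o["grasp_force"],o["contact_force"])
cv2.imwrite("pics/s3.png",cv2.resize(bot.read_camera("side")[190:350,200:400,::-1],None,fx=4,fy=3.75 if 0 else 4)[:600])
```

```text
4.8667 [0.54514653 0.19334208 0.03515803] 163.90292172180096 0.0793559142225243 29.290359914302826 [ 1.99551421  5.04215094 -1.35085589]
```

View pics/s3.png

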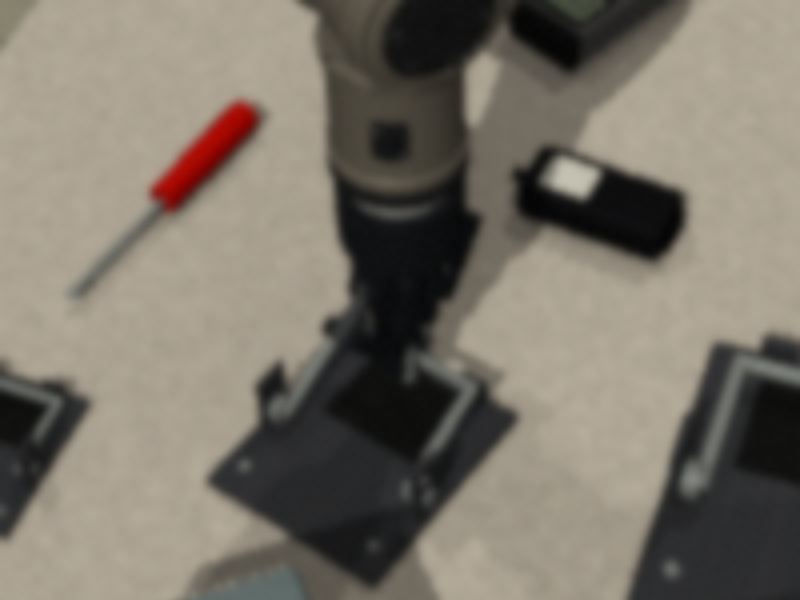

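The side crop shows the fingers closed on the middle of the bar, with an opening of about 7 mm and 29 N. Now I'll swing it through the first part of the arc.

Call:
{"name": "send_rows", "arguments": {
  "slide": [
    [0, 2, -4],
    [0, 5.5, -9.5],
    [0, 10, -15],
    [0, 14.5, -20.5],
    [0, 20, -25],
    [0, 25.5, -29],
    [0, 31.5, -32.5],
    [0, 38, -35.5]
  ],
  "roll": [0, 0, 0, 0, 0, 0, 0, 0],
  "claw": [0, 0, 0, 0, 0, 0, 0, 0]
}}

```text
t: 5.58
eef_pos: [0.5538, 0.2245, 0.0705]
tool_rot: [-0.001, 0.142, 0.99, -0.003]
contact_force: [-5.8, -8.6, 13.6]
gripper_width: 0.079
grasp_force: 30.9
```

Call:
{"name": "send_rows", "arguments": {
  "slide": [
    [0, 7, -2],
    [0, 13.5, -4],
    [0, 19, -4.5],
    [0, 24, -5],
    [0, 29, -4.5],
    [0, 34.5, -4],
    [0, 34.5, -4],
    [0, 34.5, -4]
  ],
  "roll": [0, 0, 0, 0, 0, 0, 0, 0],
  "claw": [0, 0, 0, 0, 0, 0, 0, 0]
}}

```text
t: 6.25
eef_pos: [0.5643, 0.2625, 0.0754]
tool_rot: [0.0, 0.14, 0.99, 0.001]
contact_force: [-1.6, -0.2, 5.4]
gripper_width: 0.074
grasp_force: 31.3
```

Call:
{"name": "send_rows", "arguments": {
  "slide": [
    [0, 3.5, 0.5],
    [0, 7, 1],
    [0, 10, 2],
    [0, 13, 3],
    [0, 16, 4],
    [0, 18, 4],
    [0, 18, 4],
    [0, 18, 4]
  ],
  "roll": [0, 0, 0, 0, 0, 0, 0, 0],
  "claw": [0, 0, 0, 0, 0, 0, 0, 0]
}}

```text
t: 6.92
eef_pos: [0.5685, 0.2781, 0.0708]
tool_rot: [-0.0, 0.141, 0.99, -0.001]
contact_force: [-5.4, -2.9, 7.9]
gripper_width: 0.079
grasp_force: 32.1
```

It reached the end stop (bar x ≈ 39 mm, z ≈ 89 mm). Releasing, lifting and looking.

Call:
{"name": "send_rows", "arguments": {
  "slide": [
    [0, 0, 0],
    [0, 0, 0],
    [0, 0, 0],
    [0, 0, 0],
    [0, 0, -10],
    [0, 0, -30],
    [0, 0, -60],
    [0, 0, -95]
  ],
  "roll": [0, 0, 0, 0, 0, 0, 0, 0],
  "claw": [0.2, 0.4, 0.5, 0.5, 0.5, 0.5, 0.5, 1]
}}

```text
t: 7.58
eef_pos: [0.5684, 0.2773, 0.1649]
tool_rot: [-0.001, 0.141, 0.99, -0.001]
contact_force: [0.9, -0.5, 1.1]
gripper_width: 0.622
grasp_force: 0.0
```

Call:
{"name": "send_rows", "arguments": {
  "slide": [
    [10, -5, -20],
    [30, -15, -40],
    [55, -28, -60],
    [80, -42, -75],
    [100, -55, -80],
    [110, -60, -80],
    [110, -60, -80],
    [110, -60, -80]
  ],
  "roll": [0, 0, 0, 0, 0, 0, 0, 0],
  "claw": [1, 1, 1, 1, 1, 1, 1, 1]
}}

```text
t: 8.25
eef_pos: [0.4475, 0.2507, 0.2451]
tool_rot: [0.001, 0.141, 0.99, -0.0]
contact_force: [0.2, -1.2, -0.1]
gripper_width: 1.002
grasp_force: 0.0
```

Run:
```python
from h import *
p,Rt,o=tool(); print(o["t"],p,np.degrees(np.arctan2(Rt[1,0],Rt[0,0])),o["joint_vel"].round(3),o["contact_force"])
M=model("wrist"); im=bot.read_camera("wrist")[:,:,::-1]; cv2.imwrite("pics/w4.png",im)
np.savez("w4.npz",K=M[0],T=M[1])
```

```text
8.25 [0.44746214 0.25069007 0.24511252] 163.8061438136059 [-0.005  0.035  0.019 -0.022  0.007 -0.004  0.002] [ 0.18798582 -1.15293266 -0.06240126]
```

View pics/w4.png

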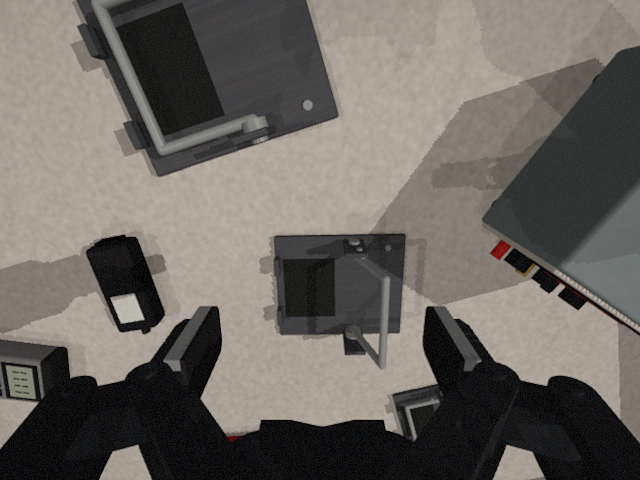

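The rest now stands open: bar from (386,278) to (382,366), arms raised behind the hinge. The plate spans columns 275–404, rows 235–333. I'll refine the stand pose from this.

```bash
python3 - <<'E' 2>/dev/null
from h import *
d=np.load("w4.npz"); M=(d["K"],d["T"]); im=cv2.imread("pics/w4.png")
g=cv2.GaussianBlur(cv2.cvtColor(im,cv2.COLOR_BGR2GRAY),(3,3),0).astype(int)
def fit(P,z):
    w=np.array([onz(M,q,z)[:2]*1000 for q in P],np.float32)
    vx,vy,x,y=cv2.fitLine(w,cv2.DIST_HUBER,0,.01,.01).ravel(); return np.degrees(np.arctan2(vy,vx)),np.array([x,y])
T=85
top=[(c,np.where(g[225:250,c]<T)[0][0]+224.5) for c in range(282,340,4)]
bt=[(c,np.where(g[315:345,c]<T)[0][-1]+315.5) for c in range(284,340,4)]
rt=[(np.where(g[r,385:412]<T)[0][-1]+385.5,r) for r in range(240,326,4)]
lf=[(np.where(g[r,260:300]<T)[0][0]+259.5,r) for r in range(238,333,3)]
print([a[1] for a in top],[a[1] for a in bt],[a[0] for a in rt],[(a[0],a[1]) for a in lf],sep="\n")
a=np.radians(74.4);u=np.array([np.cos(a),np.sin(a)]);v=np.array([-u[1],u[0]])
for n,P in (("t",top),("b",bt),("r",rt),("l",[l for l in lf if l[0]>271])):
    an,c=fit(P,.008); print(n,an,"u",c@u,"v",c@v)
bar=[]
for r in range(285,360,6):
    c=np.where(g[r,375:397]>g[r,375:397].max()-30)[0]+375; bar.append((c.mean(),r))
an,c=fit(bar,.0878); print("bar",an,c,"u",c@u)
for px in ((386,278),(382,366)):
    w=onz(M,px,.0878)[:2]*1000; print("end",w@u,w@v)
E
```

```text
[np.float64(235.5), np.float64(235.5), np.float64(235.5), np.float64(234.5), np.float64(234.5), np.float64(234.5), np.float64(234.5), np.float64(234.5), np.float64(234.5), np.float64(234.5), np.float64(234.5), np.float64(234.5), np.float64(234.5), np.float64(234.5), np.float64(234.5)]
[np.float64(333.5), np.float64(333.5), np.float64(333.5), np.float64(333.5), np.float64(333.5), np.float64(333.5), np.float64(334.5), np.float64(334.5), np.float64(334.5), np.float64(333.5), np.float64(333.5), np.float64(333.5), np.float64(333.5), np.float64(333.5)]
[np.float64(405.5), np.float64(405.5), np.float64(404.5), np.float64(404.5), np.float64(404.5), np.float64(403.5), np.float64(403.5), np.float64(403.5), np.float64(403.5), np.float64(403.5), np.float64(402.5), np.float64(401.5), np.float64(401.5), np.float64(401.5), np.float64(400.5), np.float64(400.5), np.float64(400.5), np.float64(400.5), np.float64(399.5), np.float64(399.5), np.float64(399.5), np.float64(399.5)]
[(np.float64(273.5), 238), (np.float64(273.5), 241), (np.float64(274.5), 244), (np.float64(274.5), 247), (np.float64(274.5), 250
[... 359 characters left out ...]
, 292), (np.float64(277.5), 295), (np.float64(277.5), 298), (np.float64(277.5), 301), (np.float64(277.5), 304), (np.float64(277.5), 307), (np.float64(276.5), 310), (np.float64(276.5), 313), (np.float64(276.5), 316), (np.float64(277.5), 319), (np.float64(277.5), 322), (np.float64(278.5), 325), (np.float64(279.5), 328), (np.float64(279.5), 331)]
t 74.455765 u 349.52897263770313 v -404.47498623623886
b 73.78402 u 346.40251417942727 v -533.7174609847661
r -16.089422 u 456.6053049342567 v -465.1032470050934
l -15.540443 u 307.7506534221201 v -467.7228777215161
bar -10.913414 [563.3313 282.9451] u 424.0130795249674
end 421.78003479443726 -421.69691568950964
end 422.3577670073278 -519.5622489366201
```

The stand pose is settled: origin (554.8, 241.7) mm, yaw 74.2°, measured 149×129 mm, bar at x ≈ 39.8 mm (expected 38.9). Now to the meter, gripping it about 104 mm up from the heel.

Call:
{"name": "send_rows", "arguments": {
  "slide": [
    [-8, -14, 0],
    [-23, -40, 0],
    [-40, -68, 0],
    [-57, -97, 0],
    [-73, -126, 0],
    [-90, -155, 0],
    [-103, -178, 0],
    [-110, -190, 0]
  ],
  "roll": [4, 11, 18, 25, 32, 39, 45, 50],
  "claw": [1, 1, 1, 1, 1, 1, 1, 1],
  "force": 20
}}

```text
t: 8.97
eef_pos: [0.5014, 0.0332, 0.244]
tool_rot: [-0.0, 0.55, 0.835, -0.001]
contact_force: [-0.9, 0.1, 0.3]
gripper_width: 1.0
grasp_force: 0.0
```

Call:
{"name": "send_rows", "arguments": {
  "slide": [
    [-28, -5, 0],
    [-60, -10, 0],
    [-93, -16, 0],
    [-125, -22, 0],
    [-157, -28, 10],
    [-187, -33, 35],
    [-208, -37, 60],
    [-216, -38, 90]
  ],
  "roll": [6, 13, 20, 27, 34, 41, 47, 48.4],
  "claw": [1, 1, 1, 1, 1, 1, 1, 1]
}}

```text
t: 9.63
eef_pos: [0.5539, -0.1808, 0.1536]
tool_rot: [0.002, 0.844, 0.536, -0.0]
contact_force: [0.3, -0.5, 0.0]
gripper_width: 0.999
grasp_force: 0.0
```

Call:
{"name": "send_rows", "arguments": {
  "slide": [
    [0, 0, 0],
    [0, 0, 0],
    [0, 0, 20],
    [0, 0, 40],
    [0, 0, 55],
    [0, 0, 65],
    [0, 0, 70],
    [0, 0, 70]
  ],
  "roll": [0, 0, 0, 0, 0, 0, 0, 0],
  "claw": [1, 1, 1, 1, 1, 1, 1, 1]
}}

```text
t: 10.3
eef_pos: [0.5526, -0.1744, 0.085]
tool_rot: [-0.0, 0.841, 0.541, 0.0]
contact_force: [-1.2, 0.5, 0.2]
gripper_width: 0.998
grasp_force: 0.0
```

Run:
```python
from h import *
p,Rt,o=tool(); print(o["t"],p,np.degrees(np.arctan2(Rt[1,0],Rt[0,0])),o["contact_force"])
print("need tool shift",Rt.T@(np.array([.5524,-.1759,0])-p)*1000)
cv2.imwrite("pics/w5.png",bot.read_camera("wrist")[:,:,::-1])
```

```text
10.3 [ 0.55259866 -0.17441281  0.08495188] 65.50748875217421 [-1.23215609  0.45327437  0.24723967]
need tool shift [-1.46124195  0.44353631 84.95140051]
```

View pics/w5.png

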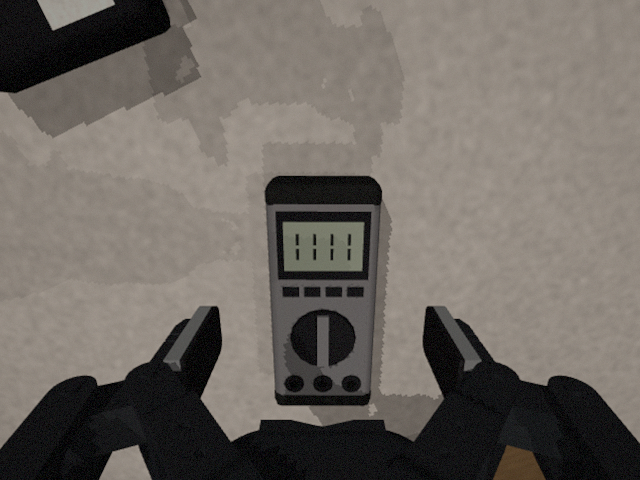

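The meter is centred between the fingers: 270–378 px against fingers at 219/425. The picture puts the open fingertips 12.6 mm behind the TCP, so I can go down to TCP z ≈ −3 mm.

Call:
{"name": "send_rows", "arguments": {
  "slide": [
    [-1.5, 0.4, 15],
    [-1.5, 0.4, 35],
    [-1.5, 0.4, 55],
    [-1.5, 0.4, 68],
    [-1.5, 0.4, 76],
    [-1.5, 0.4, 82],
    [-1.5, 0.4, 86],
    [-1.5, 0.4, 88]
  ],
  "roll": [0, 0, 0, 0, 0, 0, 0, 0],
  "claw": [1, 1, 1, 1, 1, 1, 1, 1]
}}

```text
t: 11.02
eef_pos: [0.5523, -0.1767, -0.003]
tool_rot: [0.0, 0.841, 0.54, 0.0]
contact_force: [0.2, -0.5, -0.3]
gripper_width: 1.001
grasp_force: 0.0
```

Call:
{"name": "send_rows", "arguments": {
  "slide": [
    [0, 0, 0],
    [0, 0, 0],
    [0, 0, 0],
    [0, 0, 0],
    [0, 0, 0],
    [0, 0, 0],
    [0, 0, 0],
    [0, 0, 0]
  ],
  "roll": [0, 0, 0, 0, 0, 0, 0, 0],
  "claw": [0.9, 0.85, 0.8, 0.75, 0.7, 0.7, 0.7, 0.7]
}}

```text
t: 11.68
eef_pos: [0.5523, -0.1768, -0.0025]
tool_rot: [0.0, 0.841, 0.54, 0.0]
contact_force: [-1.1, 0.4, 5.8]
gripper_width: 0.773
grasp_force: 23.7
```

Call:
{"name": "send_rows", "arguments": {
  "slide": [
    [-0.5, 0, -2],
    [-1.5, 0, -6],
    [-3.5, 0, -12],
    [-5.5, 0, -18],
    [-8, 0, -23],
    [-11, 0, -29],
    [-14, 0, -34],
    [-14, 0, -34]
  ],
  "roll": [0, 0, 0, 0, 0, 0, 0, 0],
  "claw": [0.7, 0.7, 0.7, 0.7, 0.7, 0.7, 0.7, 0.7]
}}

```text
t: 12.35
eef_pos: [0.5464, -0.1907, 0.0321]
tool_rot: [0.001, 0.842, 0.54, 0.0]
contact_force: [0.3, -0.2, -2.0]
gripper_width: 0.771
grasp_force: 23.0
```

Run:
```python
from h import *
p,Rt,o=tool(); print(o["t"],p,o["contact_force"],o["grasp_force"],o["torque"])
a=bot.read_camera("side")[120:260,280:440,::-1]; b=bot.read_camera("wrist")[:,:,::-1]
a=cv2.resize(a,(411,360)); b=cv2.resize(b[100:460],None,fx=.6,fy=1)
cv2.imwrite("pics/s6.png",np.hstack([a,b]))
```

```text
12.35 [ 0.54636906 -0.19074882  0.03211112] [ 0.29350674 -0.19539267 -2.01062485] 23.04519295692444 [ 0.09880048 -0.07360343 -0.07148551]
```

View pics/s6.png

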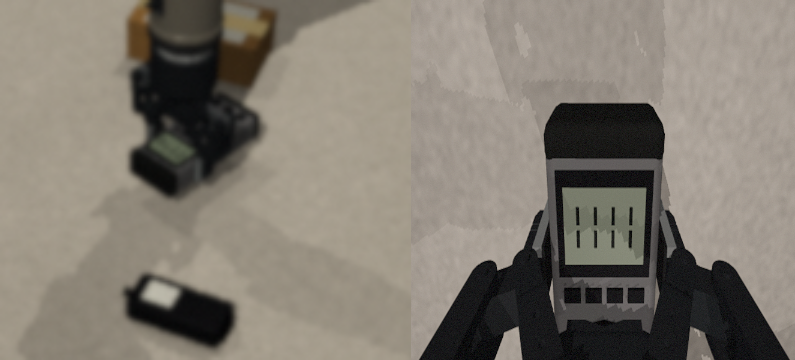

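The right half shows the meter between the fingers with its display end up. I'll find the tilt numerically from the perspective of the LCD quad, without viewing more pictures.

```bash
cat > tilt.py <<'E'
from h import *
def lcd(im):
    h=im.astype(int); m=((h[:,:,1]-h[:,:,0]>14)&(h[:,:,1]-h[:,:,2]>3)&(h[:,:,1]>70)).astype(np.uint8)
    m=cv2.morphologyEx(m,cv2.MORPH_CLOSE,np.ones((25,25)))
    cs,_=cv2.findContours(m,cv2.RETR_EXTERNAL,cv2.CHAIN_APPROX_NONE);k=max(cs,key=cv2.contourArea)
    k=k.reshape(-1,2); s=k.sum(1); d=k[:,0]-k[:,1]
    return np.array([k[s.argmin()],k[d.argmax()],k[s.argmax()],k[d.argmin()]],float), cv2.contourArea(k)
def tilt(im,M,W,H,pr=True):
    q,A=lcd(im)
    obj=np.array([[H/2,W/2,0],[H/2,-W/2,0],[-H/2,-W/2,0],[-H/2,W/2,0]])
    ok,r,t=cv2.solvePnP(obj,q,M[0],None,flags=cv2.SOLVEPNP_IPPE)
    Rc=M[1][:3,:3].T@cv2.Rodrigues(r)[0]; c=M[1][:3,:3].T@(t.ravel()-M[1][:3,3])
    if pr: print("px",q.tolist(),A)
    return Rc,c
E
python3 - <<'E'
from tilt import *
d=np.load("w1.npz"); M1=(d["K"],d["T"]); q,A=lcd(cv2.imread("pics/w1.png")); print(q.tolist(),A)
w=np.array([onz(M1,x,.034)[:2]*1000 for x in q]); print(w)
a=np.radians(65.4);u=np.array([np.cos(a),np.sin(a)]);v=np.array([-u[1],u[0]])
l=np.c_[(w-[541.4,-200])@u,(w-[541.4,-200])@v]; print(l)
W=(abs(l[0,1]-l[1,1])+abs(l[3,1]-l[2,1]))/2; H=(l[0,0]+l[1,0]-l[2,0]-l[3,0])/2
print(W,H,l[:,0].mean())
M=model("wrist"); im=bot.read_camera("wrist")[:,:,::-1]
cv2.imwrite("pics/w6.png",im)
Rc,c=tilt(im,M,W/1000,H/1000); print("x axis",Rc[:,0],"elev",np.degrees(np.arcsin(Rc[2,0])),"lcd centre",c)
E
```

```text
[[307.0, 117.0], [355.0, 118.0], [352.0, 149.0], [306.0, 150.0]] 1520.5
[[ 545.04506187 -140.54296094]
 [ 584.53862941 -159.14943424]
 [ 571.52808502 -183.36467765]
 [ 531.9203114  -166.65011048]]
[[ 55.57785609  21.43660145]
 [ 55.1005923  -22.21789367]
 [ 27.66717887 -20.46857763]
 [ 26.3767115   22.50219361]]
43.31263318193405 28.31727901178681 41.18058468807348
px [[254.0, 288.0], [390.0, 288.0], [383.0, 364.0], [260.0, 364.0]] 10085.5
x axis [ 0.42098516  0.90531112 -0.05642046] elev -3.234371897291031 lcd centre [ 0.55309484 -0.17439401  0.07033464]
```

Run:
```python
from tilt import *
p,Rt,o=tool(); K,T=model("wrist"); Ti=np.linalg.inv(T); rel=Rt.T@(Ti[:3,3]-p); relR=Rt.T@Ti[:3,:3]
a=np.radians(65.507); R5=np.array([[np.cos(a),np.sin(a),0],[np.sin(a),-np.cos(a),0],[0,0,-1]]); p5=np.array([.5526,-.17441,.08495])
C=np.eye(4); C[:3,:3]=R5@relR; C[:3,3]=p5+R5@rel; M5=(K,np.linalg.inv(C))
q,A=lcd(cv2.imread("pics/w5.png")); print(q.tolist())
w=np.array([onz(M5,x,.034) for x in q]); l=(w-[.5414,-.2,0])@R5*1000; print(l.round(1))
W=(l[1,1]-l[0,1]+l[2,1]-l[3,1])/2; H=(l[0,0]+l[1,0]-l[2,0]-l[3,0])/2; W=abs(W)+.5;H=abs(H)+.5;print(W,H)
im=cv2.imread("pics/w6.png"); M=(K,T)
q,A=lcd(im); obj=np.array([[H/2,W/2,0],[H/2,-W/2,0],[-H/2,-W/2,0],[-H/2,W/2,0]])/1000
n,rs,ts,e=cv2.solvePnPGeneric(obj,q,K,None,flags=cv2.SOLVEPNP_IPPE)
for r,t,ee in zip(rs,ts,e):
    Rc=T[:3,:3].T@cv2.Rodrigues(r)[0]; c=T[:3,:3].T@(t.ravel()-T[:3,3]); print("elev",np.degrees(np.arcsin(Rc[2,0])),"rel tool",Rt.T@(c-p)*1000,ee)
```

```text
[[284.0, 223.0], [363.0, 223.0], [358.0, 270.0], [284.0, 269.0]]
[[ 55.  -22.1 -34. ]
 [ 55.1  22.8 -34. ]
 [ 26.1  20.9 -34. ]
 [ 26.7 -23.  -34. ]]
44.85786938779019 29.179910361712732
elev -3.7465312466334493 rel tool [ 1.45274358e+01 -2.46259680e-02 -3.55523220e+01] [0.91041905]
elev -61.813267781988415 rel tool [ 16.59027997  -0.11037293 -36.1257147 ] [6.17950628]
```

The LCD geometry says the meter came up level: tilt about 0 within error, since the pads grip too well for gravity to turn it. It is held safely. I'll carry it over the stand and use the rest bar, which bears on its end stop, to push the display end up while the tool descends.

Call:
{"name": "send_rows", "arguments": {
  "slide": [
    [0, 0, -10],
    [0, 0, -30],
    [0, 0, -55],
    [0, 0, -80],
    [12, -5, -100],
    [35, -15, -108],
    [65, -28, -110],
    [99, -43, -110]
  ],
  "roll": [0, 0, 0, 0, 0, 0, 0, 0],
  "claw": [0.7, 0.7, 0.7, 0.7, 0.7, 0.7, 0.7, 0.7],
  "force": 40
}}

```text
t: 13.17
eef_pos: [0.5487, -0.0819, 0.1425]
tool_rot: [0.001, 0.842, 0.539, 0.001]
contact_force: [1.3, 1.1, -3.1]
gripper_width: 0.769
grasp_force: 53.6
```

Call:
{"name": "send_rows", "arguments": {
  "slide": [
    [30, -13, 0],
    [60, -26, 0],
    [90, -39, 0],
    [120, -52, 0],
    [150, -65, 0],
    [178, -77, 0],
    [202, -87, 0],
    [220, -95, 0]
  ],
  "roll": [0, 0, 0, 0, 0, 0, 0, 0],
  "claw": [0.7, 0.7, 0.7, 0.7, 0.7, 0.7, 0.7, 0.7]
}}

```text
t: 13.83
eef_pos: [0.5527, 0.1616, 0.1414]
tool_rot: [-0.001, 0.841, 0.542, 0.0]
contact_force: [-0.4, 0.4, -2.4]
gripper_width: 0.767
grasp_force: 53.6
```

Call:
{"name": "send_rows", "arguments": {
  "slide": [
    [14, -6, 0],
    [29, -13, 0],
    [44, -19, 0],
    [58, -26, 0],
    [69, -31, 0],
    [77, -34, 0],
    [77, -34, 0],
    [77, -34, 0]
  ],
  "roll": [-1, -2, -4, -6, -8, -8.7, -8.7, -8.7],
  "claw": [0.7, 0.7, 0.7, 0.7, 0.7, 0.7, 0.7, 0.7]
}}

```text
t: 14.5
eef_pos: [0.5544, 0.2421, 0.1406]
tool_rot: [0.0, 0.798, 0.603, -0.0]
contact_force: [0.0, -0.8, -2.7]
gripper_width: 0.768
grasp_force: 53.5
```

```bash
cat > st.py <<'E'
from tilt import *
a=np.radians(74.2);u=np.array([np.cos(a),np.sin(a),0]);v=np.array([-u[1],u[0],0]);O=np.array([.5548,.2417,0])
def status():
    p,Rt,o=tool(); M=model("wrist"); im=bot.read_camera("wrist")[:,:,::-1].copy()
    print("t",o["t"],"tcp in stand",((p-O)@u*1000).round(1),((p-O)@v*1000).round(1),(p[2]*1000).round(1),"yaw",np.degrees(np.arctan2(Rt[1,0],Rt[0,0])).round(2),"F stand",np.round([o["contact_force"]@u,o["contact_force"]@v,o["contact_force"][2]],1),"grip",o["grasp_force"])
    try:
        q,A=lcd(im); H,W=29.2,44.9
        obj=np.array([[H/2,W/2,0],[H/2,-W/2,0],[-H/2,-W/2,0],[-H/2,W/2,0]])/1000
        n,rs,ts,e=cv2.solvePnPGeneric(obj,q,M[0],None,flags=cv2.SOLVEPNP_IPPE)
        print(q.tolist())
        for r,t,ee in zip(rs,ts,e):
            Rc=M[1][:3,:3].T@cv2.Rodrigues(r)[0]; c=M[1][:3,:3].T@(t.ravel()-M[1][:3,3]); Rc=Rc; d=Rc[:,0]
            h=c-O+0; print("elev %.1f yaw %.1f"%(np.degrees(np.arcsin(d[2])),np.degrees(np.arctan2(d[1],d[0]))),"lcd in tool",(Rt.T@(c-p)*1000).round(1),"err",ee.round(2))
    except Exception as ex: print(ex)
    return im
E
python3 -c "
from st import *
cv2.imwrite('pics/w7.png',status())"
```

```text
t 14.5 tcp in stand 0.3 0.5 140.6 yaw 74.13 F stand [-0.8 -0.2 -2.7] grip 53.495898842811584
[[253.0, 288.0], [391.0, 287.0], [384.0, 364.0], [258.0, 363.0]]
elev -1.8 yaw 73.5 lcd in tool [ 15.9   0.1 -37.4] err [0.67]
elev -63.6 yaw 73.4 lcd in tool [ 18.   -0.  -37.9] err [6.28]
```

Call:
{"name": "send_rows", "arguments": {
  "slide": [
    [-0.5, -0.5, 8],
    [-1, -0.5, 20],
    [-1.3, -0.5, 32],
    [-1.3, -0.5, 40],
    [-1.3, -0.5, 45],
    [-1.3, -0.5, 48],
    [-1.3, -0.5, 48],
    [-1.3, -0.5, 48]
  ],
  "roll": [0, 0, 0, 0, 0, 0, 0, 0],
  "claw": [0.7, 0.7, 0.7, 0.7, 0.7, 0.7, 0.7, 0.7],
  "force": 20
}}

```text
t: 15.22
eef_pos: [0.5536, 0.2413, 0.0928]
tool_rot: [-0.0, 0.798, 0.603, 0.0]
contact_force: [-0.6, 0.4, -2.5]
gripper_width: 0.762
grasp_force: 53.5
```

Call:
{"name": "send_rows", "arguments": {
  "slide": [
    [0, 0, 1],
    [-0.5, 0, 3],
    [-1.5, 0, 5],
    [-2.5, 0, 7],
    [-3.5, 0, 9],
    [-4, 0, 10],
    [-4, 0, 10],
    [-4, 0, 10]
  ],
  "roll": [0, 0, 0, 0, 0, 0, 0, 0],
  "claw": [0.7, 0.7, 0.7, 0.7, 0.7, 0.7, 0.7, 0.7]
}}

```text
t: 15.88
eef_pos: [0.5534, 0.2388, 0.085]
tool_rot: [-0.0, 0.798, 0.603, 0.002]
contact_force: [-3.8, -0.6, 11.7]
gripper_width: 0.767
grasp_force: 56.1
```

```bash
python3 -c "
from st import *
cv2.imwrite('pics/w8.png',status())"
```

```text
t 15.8833 tcp in stand -3.2 0.6 85.0 yaw 74.13 F stand [-1.6  3.5 11.7] grip 56.09562277793884
[[251.0, 295.0], [392.0, 295.0], [386.0, 365.0], [257.0, 365.0]]
elev 6.4 yaw 74.1 lcd in tool [ 15.7   0.  -40.1] err [0.36]
elev -72.7 yaw 74.2 lcd in tool [ 18.2   0.  -40.8] err [7.15]
```

It's rotating as planned, about 8° with 14 N on the bar. Continuing.

Call:
{"name": "send_rows", "arguments": {
  "slide": [
    [-0.5, 0, 1.5],
    [-1, 0, 3],
    [-1.5, 0, 4.5],
    [-2, 0, 6],
    [-2.5, 0, 7.5],
    [-3, 0, 9],
    [-3, 0, 10],
    [-3, 0, 10]
  ],
  "roll": [0, 0, 0, 0, 0, 0, 0, 0],
  "claw": [0.7, 0.7, 0.7, 0.7, 0.7, 0.7, 0.7, 0.7]
}}

```text
t: 16.6
eef_pos: [0.5525, 0.2356, 0.0749]
tool_rot: [0.0, 0.798, 0.603, 0.002]
contact_force: [-3.9, -1.9, 11.1]
gripper_width: 0.768
grasp_force: 59.2
```

```bash
python3 -c "
from st import *
cv2.imwrite('pics/w9.png',status())"
```

```text
t 16.6 tcp in stand -6.4 0.5 74.9 yaw 74.13 F stand [-2.9  3.2 11.1] grip 59.228530526161194
[[248.0, 315.0], [396.0, 315.0], [386.0, 371.0], [257.0, 371.0]]
elev 18.3 yaw 73.8 lcd in tool [ 13.    0.2 -43.8] err [0.35]
elev -88.6 yaw 59.8 lcd in tool [ 16.4   0.1 -45.6] err [9.71]
```

Call:
{"name": "send_rows", "arguments": {
  "slide": [
    [1.5, 0, 0.5],
    [3, 0, 1],
    [4.5, 0, 1.5],
    [6, 0, 2],
    [7.5, 0, 2],
    [9.5, 0, 2],
    [11.5, 0, 2],
    [11.5, 0, 2]
  ],
  "roll": [0, 0, 0, 0, 0, 0, 0, 0],
  "claw": [0.7, 0.7, 0.7, 0.7, 0.7, 0.7, 0.7, 0.7]
}}

```text
t: 17.32
eef_pos: [0.5528, 0.2363, 0.0706]
tool_rot: [0.004, 0.799, 0.601, -0.007]
contact_force: [-10.4, -22.1, 19.0]
gripper_width: 0.769
grasp_force: 63.1
```

```bash
python3 -c "
from st import *
cv2.imwrite('pics/w10.png',status())"
```

```text
t 17.3167 tcp in stand -5.8 0.5 70.6 yaw 73.87 F stand [-24.1   3.9  19. ] grip 63.07735204696655
[[247.0, 328.0], [397.0, 329.0], [386.0, 375.0], [258.0, 375.0]]
elev 23.2 yaw 73.7 lcd in tool [ 10.5   0.2 -44.8] err [0.38]
elev -81.8 yaw -105.7 lcd in tool [ 14.3   0.1 -47.4] err [10.68]
```

The sliding stage jammed: 24 N horizontal, bar friction, and the grip is still holding at 60 N, so turning takes too much force. To stay gentle I'll lift off, set the meter down on clear bench in front of the stand, and regrip it at light force with the fingertips only.

Call:
{"name": "send_rows", "arguments": {
  "slide": [
    [-8, 0, -5],
    [-8, 0, -15],
    [-8, 0, -35],
    [-8, 0, -60],
    [-15, 6, -75],
    [-35, 24, -80],
    [-60, 46, -80],
    [-85, 68, -80]
  ],
  "roll": [0, 0, 0, 0, 0, 0, 0, 0],
  "claw": [0.7, 0.7, 0.7, 0.7, 0.7, 0.7, 0.7, 0.7]
}}

```text
t: 18.03
eef_pos: [0.598, 0.1462, 0.1527]
tool_rot: [0.0, 0.797, 0.604, 0.002]
contact_force: [0.5, 0.0, -1.5]
gripper_width: 0.763
grasp_force: 60.6
```

Call:
{"name": "send_rows", "arguments": {
  "slide": [
    [-20, 16, 0],
    [-42, 35, 0],
    [-62, 53, 0],
    [-78, 68, 10],
    [-85, 76, 25],
    [-85, 76, 45],
    [-85, 76, 60],
    [-85, 76, 72]
  ],
  "roll": [0, 0, 0, 0, 0, 0, 0, 0],
  "claw": [0.7, 0.7, 0.7, 0.7, 0.7, 0.7, 0.7, 0.7]
}}

```text
t: 18.7
eef_pos: [0.6458, 0.0438, 0.0768]
tool_rot: [-0.001, 0.798, 0.603, -0.0]
contact_force: [-0.1, 0.2, -3.0]
gripper_width: 0.765
grasp_force: 60.7
```

```bash
python3 -c "
from st import *
cv2.imwrite('pics/w11.png',status()); print(tool()[0])"
```

```text
t 18.7 tcp in stand -165.6 -141.4 76.8 yaw 74.18 F stand [ 0.2  0.1 -3. ] grip 60.65080404281616
[[247.0, 327.0], [397.0, 328.0], [384.0, 375.0], [257.0, 374.0]]
elev 23.8 yaw 73.0 lcd in tool [ 10.5  -0.  -44.4] err [0.12]
elev -83.2 yaw -100.8 lcd in tool [ 14.4  -0.1 -47.1] err [10.82]
[0.64444908 0.04379755 0.07469198]
```

Call:
{"name": "send_rows", "arguments": {
  "slide": [
    [0, 0, 10],
    [0, 0, 20],
    [0, 0, 28],
    [0, 0, 33],
    [2, 0, 37],
    [5, 0, 42],
    [8, 0, 47],
    [10, 0, 51]
  ],
  "roll": [0, 0, 0, 0, 0, 0, 0, 0],
  "claw": [0.7, 0.7, 0.7, 0.7, 0.7, 0.7, 0.7, 0.7]
}}

```text
t: 19.42
eef_pos: [0.6502, 0.0526, 0.0284]
tool_rot: [0.001, 0.798, 0.603, 0.0]
contact_force: [-0.9, 0.5, 3.7]
gripper_width: 0.765
grasp_force: 60.9
```

Call:
{"name": "send_rows", "arguments": {
  "slide": [
    [1.5, 0, 4],
    [3, 0, 8],
    [5, 0, 12],
    [6.5, 0, 16],
    [8, 0, 20],
    [9, 0, 23],
    [10, 0, 25],
    [10, 0, 26]
  ],
  "roll": [0, 0, 0, 0, 0, 0, 0, 0],
  "claw": [0.7, 0.7, 0.7, 0.7, 0.7, 0.7, 0.7, 0.7]
}}

```text
t: 20.08
eef_pos: [0.6533, 0.0635, 0.0026]
tool_rot: [0.0, 0.798, 0.603, 0.001]
contact_force: [0.2, 3.2, 5.6]
gripper_width: 0.766
grasp_force: 60.2
```

```bash
python3 -c "
from st import *
cv2.imwrite('pics/w12.png',status()); print(tool()[0])"
```

```text
t 20.0833 tcp in stand -144.7 -143.3 2.6 yaw 74.19 F stand [3.1 0.7 5.6] grip 60.248680114746094
[[250.0, 299.0], [392.0, 298.0], [384.0, 370.0], [256.0, 371.0]]
elev 3.9 yaw 73.5 lcd in tool [ 14.3  -0.2 -40.6] err [0.27]
elev -71.8 yaw 72.6 lcd in tool [ 16.9  -0.4 -41.4] err [7.47]
[0.653297  0.0635136 0.0025711]
```

Call:
{"name": "send_rows", "arguments": {
  "slide": [
    [0.5, 0, 1],
    [1, 0, 2],
    [1, 0, 3],
    [1, 0, 4],
    [1, 0, 4],
    [1, 0, 4],
    [1, 0, 4],
    [1, 0, 4]
  ],
  "roll": [0, 0, 0, 0, 0, 0, 0, 0],
  "claw": [0.7, 0.7, 0.7, 0.7, 0.7, 0.78, 0.82, 0.86]
}}

```text
t: 20.8
eef_pos: [0.652, 0.0619, -0.0027]
tool_rot: [0.0, 0.798, 0.602, -0.001]
contact_force: [0.1, 0.7, -0.4]
gripper_width: 0.858
grasp_force: 0.0
```

Call:
{"name": "send_rows", "arguments": {
  "slide": [
    [0, 0, 0],
    [0, 0, 0],
    [-4, 0, -4],
    [-8, 0, -6],
    [-12, 0, -8],
    [-12, 0, -8],
    [-12, 0, -8],
    [-12, 0, -8]
  ],
  "roll": [0, 0, 0, 0, 0, 0, 0, 0],
  "claw": [0.9, 0.9, 0.9, 0.9, 0.9, 0.9, 0.9, 0.9]
}}

```text
t: 21.47
eef_pos: [0.6492, 0.0512, 0.0059]
tool_rot: [0.0, 0.798, 0.603, 0.0]
contact_force: [0.0, 0.4, -0.1]
gripper_width: 0.902
grasp_force: 0.0
```

Run:
```python
from st import *
im=status(); cv2.imwrite('pics/w13.png',im); M=model("wrist"); p,Rt,o=tool(); q,A=lcd(im)
w=np.array([onz(M,x,.034) for x in q]); l=(w-p)@Rt*1000; print("lcd if flat, tool",l.round(1),"mean",l.mean(0).round(1),p,o["gripper_width"])
```

```text
t 21.4667 tcp in stand -157.6 -142.8 5.9 yaw 74.11 F stand [ 0.4  0.1 -0.1] grip 0.0
[[256.0, 238.0], [391.0, 239.0], [385.0, 315.0], [260.0, 314.0]]
elev 1.8 yaw 73.5 lcd in tool [ 30.8   0.5 -30.4] err [0.14]
elev -51.6 yaw 73.0 lcd in tool [ 32.5   0.5 -30.7] err [4.84]
lcd if flat, tool [[ 44.6 -22.2 -28.2]
 [ 44.3  23.6 -28.2]
 [ 15.   23.2 -28.2]
 [ 15.3 -22.5 -28.2]] mean [ 29.8   0.5 -28.2] [0.64920302 0.05137231 0.00582379] 0.8989499324899236
```

Call:
{"name": "send_rows", "arguments": {
  "slide": [
    [1, 0, 0],
    [2, 0, 0],
    [2, 0, 0],
    [2, 0, 0],
    [2, 0, 0],
    [2, 0, 0],
    [2, 0, 0],
    [2, 0, 0]
  ],
  "roll": [0, 0, 0, 0, 0, 0, 0, 0],
  "claw": [0.88, 0.85, 0.82, 0.78, 0.74, 0.72, 0.72, 0.72],
  "force": 20
}}

```text
t: 22.18
eef_pos: [0.6501, 0.0534, 0.006]
tool_rot: [0.0, 0.798, 0.603, 0.0]
contact_force: [0.6, 1.5, 0.9]
gripper_width: 0.766
grasp_force: 23.6
```

Call:
{"name": "send_rows", "arguments": {
  "slide": [
    [0, 0, 0],
    [0, 0, -4],
    [0, 0, -12],
    [0, 0, -25],
    [0, 0, -45],
    [0, 0, -70],
    [0, 0, -95],
    [0, 0, -110]
  ],
  "roll": [0, 0, 0, 0, 0, 0, 0, 0],
  "claw": [0.72, 0.72, 0.72, 0.72, 0.72, 0.72, 0.72, 0.72]
}}

```text
t: 22.85
eef_pos: [0.6507, 0.0533, 0.1197]
tool_rot: [0.001, 0.798, 0.603, 0.001]
contact_force: [1.1, -0.3, -2.6]
gripper_width: 0.768
grasp_force: 23.3
```

Run:
```python
from st import *
im=status(); cv2.imwrite('pics/w14.png',im); p,Rt,o=tool()
print(Rt.T@((O-u*.006)-p)*1000,p)
```

```text
t 22.85 tcp in stand -155.2 -143.6 119.7 yaw 74.11 F stand [ 0.  -1.2 -2.6] grip 23.336811661720276
[[255.0, 245.0], [388.0, 247.0], [383.0, 322.0], [259.0, 320.0]]
elev 1.2 yaw 73.8 lcd in tool [ 27.9  -0.2 -29.9] err [0.22]
elev -53.2 yaw 73.6 lcd in tool [ 29.6  -0.  -30.1] err [4.72]
[ 147.89110037 -146.07626004  121.61114779] [0.65227601 0.05359724 0.12219887]
```

Regripped at 23 N with s ≈ 90 mm. Carrying it back over the stand, this time with the bar about 124 mm up from the heel so it only rolls on the bar.

Call:
{"name": "send_rows", "arguments": {
  "slide": [
    [10, -9, 0],
    [32, -30, 0],
    [58, -54, 0],
    [85, -78, 0],
    [112, -103, 0],
    [137, -126, 0],
    [152, -140, 0],
    [159, -146, 0]
  ],
  "roll": [0, 0, 0, 0, 0, 0, 0, 0],
  "claw": [0.72, 0.72, 0.72, 0.72, 0.72, 0.72, 0.72, 0.72]
}}

```text
t: 23.57
eef_pos: [0.5484, 0.2509, 0.1148]
tool_rot: [-0.002, 0.796, 0.605, -0.001]
contact_force: [0.3, 0.2, -2.0]
gripper_width: 0.769
grasp_force: 23.3
```

Call:
{"name": "send_rows", "arguments": {
  "slide": [
    [0, 0, 0],
    [0, 0, 0],
    [0, 0, 3],
    [0, 0, 6],
    [0, 0, 10],
    [0, 0, 14],
    [0, 0, 17],
    [0, 0, 17]
  ],
  "roll": [0, 0, 0, 0, 0, 0, 0, 0],
  "claw": [0.72, 0.72, 0.72, 0.72, 0.72, 0.72, 0.72, 0.72]
}}

```text
t: 24.23
eef_pos: [0.5529, 0.2453, 0.0981]
tool_rot: [0.0, 0.798, 0.602, -0.0]
contact_force: [-0.0, 0.1, -3.0]
gripper_width: 0.769
grasp_force: 23.4
```

```bash
python3 -c "
from st import *
cv2.imwrite('pics/w15.png',status())"
```

```text
t 24.2333 tcp in stand 3.0 2.8 98.1 yaw 74.08 F stand [ 0.1  0.1 -3. ] grip 23.3865487575531
[[255.0, 246.0], [387.0, 245.0], [383.0, 322.0], [259.0, 320.0]]
elev -0.1 yaw 74.1 lcd in tool [ 27.8  -0.2 -29.4] err [0.56]
elev -52.0 yaw 74.7 lcd in tool [ 29.4  -0.1 -29.6] err [4.45]
```

Call:
{"name": "send_rows", "arguments": {
  "slide": [
    [1.5, 2, -1],
    [1.5, 2.5, -1],
    [1, 2.5, 1],
    [0, 2.5, 3],
    [-1, 2.5, 5],
    [-2, 2.5, 7],
    [-3, 2.5, 9],
    [-3, 2.5, 9]
  ],
  "roll": [0, 0, 0, 0, 0, 0, 0, 0],
  "claw": [0.72, 0.72, 0.72, 0.72, 0.72, 0.72, 0.72, 0.72]
}}

```text
t: 24.95
eef_pos: [0.5548, 0.2423, 0.0904]
tool_rot: [0.0, 0.798, 0.603, 0.0]
contact_force: [-0.7, -1.9, 4.0]
gripper_width: 0.766
grasp_force: 24.9
```

```bash
python3 -c "
from st import *
cv2.imwrite('pics/w16.png',status())"
```

```text
t 24.95 tcp in stand 0.6 0.2 90.4 yaw 74.11 F stand [-2.   0.1  4. ] grip 24.949092864990234
[[251.0, 260.0], [393.0, 260.0], [385.0, 328.0], [258.0, 329.0]]
elev 11.6 yaw 73.7 lcd in tool [ 26.6   0.2 -35.8] err [0.31]
elev -67.2 yaw 73.0 lcd in tool [ 29.1   0.1 -36.9] err [7.3]
```

Call:
{"name": "send_rows", "arguments": {
  "slide": [
    [-0.5, 0, 1.5],
    [-1, 0, 3],
    [-2, 0, 5],
    [-2.5, 0, 7],
    [-3, 0, 9],
    [-3.5, 0, 11],
    [-4, 0, 13],
    [-4, 0, 13]
  ],
  "roll": [0, 0, 0, 0, 0, 0, 0, 0],
  "claw": [0.72, 0.72, 0.72, 0.72, 0.72, 0.72, 0.72, 0.72]
}}

```text
t: 25.67
eef_pos: [0.5536, 0.2381, 0.0771]
tool_rot: [0.0, 0.798, 0.602, -0.0]
contact_force: [-0.5, -2.9, 3.6]
gripper_width: 0.769
grasp_force: 27.3
```

```bash
python3 -c "
from st import *
cv2.imwrite('pics/w17.png',status())"
```

```text
t 25.6667 tcp in stand -3.8 0.2 77.1 yaw 74.09 F stand [-3.  -0.3  3.6] grip 27.264649271965027
[[244.0, 297.0], [400.0, 296.0], [385.0, 343.0], [257.0, 344.0]]
elev 28.4 yaw 73.3 lcd in tool [ 21.5   0.1 -43.5] err [0.21]
elev -87.7 yaw -92.0 lcd in tool [ 25.5   0.  -47. ] err [12.06]
```

Call:
{"name": "send_rows", "arguments": {
  "slide": [
    [0, 0, 0.7],
    [0, 0, 1.4],
    [0, 0, 2.1],
    [0, 0, 2.8],
    [0, 0, 3.5],
    [0.3, 0, 4.2],
    [0.5, 0, 4.8],
    [0.5, 0, 4.8]
  ],
  "roll": [0, 0, 0, 0, 0, 0, 0, 0],
  "claw": [0.72, 0.72, 0.72, 0.72, 0.72, 0.72, 0.72, 0.72]
}}

```text
t: 26.38
eef_pos: [0.5535, 0.2376, 0.0722]
tool_rot: [0.001, 0.798, 0.602, -0.001]
contact_force: [-2.6, -5.2, 7.4]
gripper_width: 0.769
grasp_force: 28.9
```

```bash
cat >> st.py <<'E'
def lcdheel(im):
    M=model("wrist"); q,A=lcd(im); H,W=29.2,44.9
    obj=np.array([[H/2,W/2,0],[H/2,-W/2,0],[-H/2,-W/2,0],[-H/2,W/2,0]])/1000
    n,rs,ts,e=cv2.solvePnPGeneric(obj,q,M[0],None,flags=cv2.SOLVEPNP_IPPE)
    Rc=M[1][:3,:3].T@cv2.Rodrigues(rs[0])[0]; c=M[1][:3,:3].T@(ts[0].ravel()-M[1][:3,3])
    h=c+Rc@np.array([-.0775-.0407,0,-.034])-O; print("heel stand",np.round([h@u*1e3,h@v*1e3,h[2]*1e3],1))
E
python3 -c "
from st import *
im=status();cv2.imwrite('pics/w18.png',im);lcdheel(im)"
```

```text
t 26.3833 tcp in stand -4.3 0.2 72.2 yaw 74.07 F stand [-5.7  1.1  7.4] grip 28.934494256973267
[[242.0, 313.0], [401.0, 312.0], [386.0, 347.0], [257.0, 348.0]]
elev 35.3 yaw 73.9 lcd in tool [ 19.3   0.1 -45.6] err [0.09]
elev -77.7 yaw -106.1 lcd in tool [ 23.5   0.  -49.8] err [13.]
heel stand [-61.7   0.8  21.7]
```

Call:
{"name": "send_rows", "arguments": {
  "slide": [
    [0.2, 0, 0.5],
    [0.5, 0, 1],
    [0.8, 0, 1.5],
    [1.2, 0, 2],
    [1.6, 0, 2.5],
    [2, 0, 2.8],
    [2, 0, 2.8],
    [2, 0, 2.8]
  ],
  "roll": [0, 0, 0, 0, 0, 0, 0, 0],
  "claw": [0.72, 0.72, 0.72, 0.72, 0.72, 0.72, 0.72, 0.72]
}}

```text
t: 27.1
eef_pos: [0.5535, 0.2378, 0.069]
tool_rot: [0.001, 0.799, 0.602, -0.002]
contact_force: [-3.6, -9.7, 7.0]
gripper_width: 0.769
grasp_force: 30.4
```

```bash
python3 -c "
from st import *
im=status();cv2.imwrite('pics/w19.png',im);lcdheel(im)"
```

```text
t 27.1 tcp in stand -4.1 0.2 69.0 yaw 74.02 F stand [-10.3   0.8   7. ] grip 30.39995849132538
[[241.0, 325.0], [403.0, 324.0], [387.0, 352.0], [255.0, 351.0]]
elev 39.4 yaw 73.5 lcd in tool [ 18.2   0.1 -48.2] err [0.73]
elev -70.9 yaw -108.1 lcd in tool [ 22.4   0.2 -52.5] err [13.42]
heel stand [-55.4   1.2  15.7]
```

Call:
{"name": "send_rows", "arguments": {
  "slide": [
    [0, 0, -1.5],
    [0.5, 0, -3],
    [1, 0, -4.5],
    [2, 0, -5],
    [2, 0, -4],
    [2, 0, -3],
    [2, 0, -2],
    [2, 0, -1]
  ],
  "roll": [0, 0, 0, 0, 0, 0, 0, 0],
  "claw": [0.72, 0.72, 0.72, 0.72, 0.72, 0.72, 0.72, 0.72]
}}

```text
t: 27.82
eef_pos: [0.5546, 0.2436, 0.0715]
tool_rot: [0.0, 0.798, 0.603, 0.0]
contact_force: [-4.6, -4.5, 10.3]
gripper_width: 0.771
grasp_force: 31.9
```

```bash
python3 -c "
from st import *
im=status();cv2.imwrite('pics/w20.png',im);lcdheel(im)"
```

```text
t 27.8167 tcp in stand 1.8 0.7 71.5 yaw 74.16 F stand [-5.6  3.2 10.3] grip 31.899760365486145
[[242.0, 334.0], [403.0, 334.0], [385.0, 355.0], [257.0, 355.0]]
elev 42.2 yaw 72.8 lcd in tool [ 15.3   0.2 -47.2] err [0.03]
elev -66.9 yaw -103.7 lcd in tool [ 19.7   0.1 -52.1] err [13.76]
heel stand [-47.6   2.8  13.9]
```

Call:
{"name": "send_rows", "arguments": {
  "slide": [
    [0, 0, -1.5],
    [-0.5, 0, -2.5],
    [-2, 0, -2.5],
    [-4, 0, -2],
    [-4.5, 0, -1],
    [-4.5, 0, 0],
    [-4.5, 0, 1],
    [-4.5, 0, 1]
  ],
  "roll": [0, 0, 0, 0, 0, 0, 0, 0],
  "claw": [0.72, 0.72, 0.72, 0.72, 0.72, 0.72, 0.72, 0.72]
}}

```text
t: 28.53
eef_pos: [0.5531, 0.2386, 0.0688]
tool_rot: [-0.0, 0.798, 0.603, -0.0]
contact_force: [0.4, 0.5, -2.5]
gripper_width: 0.767
grasp_force: 30.4
```

```bash
python3 -c "
from st import *
im=status();cv2.imwrite('pics/w21.png',im);lcdheel(im)"
```

```text
t 28.5333 tcp in stand -3.5 0.8 68.8 yaw 74.13 F stand [ 0.6 -0.3 -2.5] grip 30.425296425819397
[[240.0, 334.0], [403.0, 335.0], [386.0, 355.0], [253.0, 351.0]]
elev 44.1 yaw 73.0 lcd in tool [ 17.   -0.3 -49.3] err [1.23]
elev -65.3 yaw -110.6 lcd in tool [ 21.   -0.  -53.8] err [13.58]
heel stand [-47.6   2.1  11.6]
```

Call:
{"name": "send_rows", "arguments": {
  "slide": [
    [0, 0, 0.3],
    [0, 0, 0.6],
    [0, 0, 0.9],
    [0, 0, 1.2],
    [0, 0, 1.5],
    [0, 0, 1.8],
    [0, 0, 2],
    [0, 0, 2]
  ],
  "roll": [0, 0, 0, 0, 0, 0, 0, 0],
  "claw": [0.72, 0.72, 0.72, 0.72, 0.72, 0.72, 0.72, 0.72]
}}

```text
t: 29.25
eef_pos: [0.5533, 0.2386, 0.0672]
tool_rot: [0.0, 0.798, 0.603, 0.0]
contact_force: [0.4, 0.4, -0.8]
gripper_width: 0.771
grasp_force: 30.5
```

```bash
python3 -c "
from st import *
im=status();cv2.imwrite('pics/w22.png',im);lcdheel(im)"
```

```text
t 29.25 tcp in stand -3.4 0.6 67.2 yaw 74.12 F stand [ 0.5 -0.3 -0.8] grip 30.508428812026978
[[240.0, 335.0], [402.0, 334.0], [388.0, 352.0], [255.0, 354.0]]
elev 44.1 yaw 74.0 lcd in tool [ 16.8   0.  -49. ] err [1.11]
elev -65.4 yaw -104.5 lcd in tool [ 20.7  -0.1 -53.3] err [13.2]
heel stand [-47.8   1.2   9.6]
```

Call:
{"name": "send_rows", "arguments": {
  "slide": [
    [0.2, 0, 0.2],
    [0.5, 0, 0.4],
    [0.8, 0, 0.6],
    [1.1, 0, 0.8],
    [1.4, 0, 1.0],
    [1.7, 0, 1.2],
    [2, 0, 1.4],
    [2, 0, 1.4]
  ],
  "roll": [0, 0, 0, 0, 0, 0, 0, 0],
  "claw": [0.72, 0.72, 0.72, 0.72, 0.72, 0.72, 0.72, 0.72]
}}

```text
t: 29.97
eef_pos: [0.5535, 0.2389, 0.0666]
tool_rot: [0.001, 0.798, 0.602, -0.001]
contact_force: [-6.8, -7.7, 11.1]
gripper_width: 0.764
grasp_force: 32.2
```

```bash
python3 -c "
from st import *
im=status();cv2.imwrite('pics/w23.png',im);lcdheel(im)"
```

```text
t 29.9667 tcp in stand -3.1 0.5 66.6 yaw 74.08 F stand [-9.2  4.5 11.1] grip 32.220468521118164
[[242.0, 339.0], [403.0, 337.0], [387.0, 354.0], [255.0, 354.0]]
elev 45.0 yaw 73.2 lcd in tool [ 15.8   0.2 -48.5] err [1.13]
elev -63.4 yaw -107.8 lcd in tool [ 19.6   0.2 -52.9] err [13.1]
heel stand [-46.7   1.9   7.5]
```

Call:
{"name": "send_rows", "arguments": {
  "slide": [
    [-1, 0, -1.5],
    [-2, 0, -3],
    [-4, 0, -3],
    [-6, 0, -3],
    [-6, 0, -2.2],
    [-6, 0, -1.4],
    [-6, 0, -1],
    [-6, 0, -1]
  ],
  "roll": [0, 0, 0, 0, 0, 0, 0, 0],
  "claw": [0.72, 0.72, 0.72, 0.72, 0.72, 0.72, 0.72, 0.72]
}}

```text
t: 30.68
eef_pos: [0.5525, 0.2353, 0.0669]
tool_rot: [-0.0, 0.798, 0.603, 0.0]
contact_force: [0.7, 0.5, -0.7]
gripper_width: 0.769
grasp_force: 30.8
```

```bash
python3 -c "
from st import *
im=status();cv2.imwrite('pics/w24.png',im);lcdheel(im)"
```

```text
t 30.6833 tcp in stand -6.8 0.5 66.9 yaw 74.15 F stand [ 0.6 -0.5 -0.7] grip 30.838698148727417
[[244.0, 336.0], [403.0, 336.0], [386.0, 355.0], [249.0, 348.0]]
elev 45.8 yaw 69.1 lcd in tool [ 17.3  -0.1 -49.6] err [2.89]
elev -63.7 yaw -111.5 lcd in tool [ 20.4   0.1 -53. ] err [12.35]
heel stand [-47.2   7.4   8.1]
```

Call:
{"name": "send_rows", "arguments": {
  "slide": [
    [0.3, 0, 0.3],
    [0.6, 0, 0.5],
    [0.9, 0, 0.8],
    [1.2, 0, 1.0],
    [1.5, 0, 1.2],
    [1.8, 0, 1.4],
    [2, 0, 1.5],
    [2, 0, 1.5]
  ],
  "roll": [0, 0, 0, 0, 0, 0, 0, 0],
  "claw": [0.72, 0.72, 0.72, 0.72, 0.72, 0.72, 0.72, 0.72]
}}

```text
t: 31.4
eef_pos: [0.5529, 0.2366, 0.0656]
tool_rot: [0.0, 0.798, 0.603, -0.0]
contact_force: [-0.7, 0.3, 4.5]
gripper_width: 0.768
grasp_force: 31.4
```

```bash
python3 -c "
from st import *
im=status();cv2.imwrite('pics/w25.png',im);lcdheel(im)"
```

```text
t 31.4 tcp in stand -5.4 0.4 65.6 yaw 74.12 F stand [0.1 0.8 4.5] grip 31.36747419834137
[[241.0, 334.0], [403.0, 333.0], [390.0, 349.0], [257.0, 355.0]]
elev 44.2 yaw 74.0 lcd in tool [ 17.2   0.5 -48.9] err [1.64]
elev -65.4 yaw -96.9 lcd in tool [ 21.2   0.1 -53.5] err [13.49]
heel stand [-49.3   1.1   7.8]
```

Call:
{"name": "send_rows", "arguments": {
  "slide": [
    [0.3, 0, 0.2],
    [0.6, 0, 0.4],
    [0.9, 0, 0.5],
    [1.2, 0, 0.7],
    [1.5, 0, 0.9],
    [1.8, 0, 1.1],
    [2, 0, 1.2],
    [2, 0, 1.2]
  ],
  "roll": [0, 0, 0, 0, 0, 0, 0, 0],
  "claw": [0.72, 0.72, 0.72, 0.72, 0.72, 0.72, 0.72, 0.72]
}}

```text
t: 32.12
eef_pos: [0.553, 0.2368, 0.0654]
tool_rot: [0.001, 0.798, 0.602, -0.001]
contact_force: [-6.2, -6.8, 19.3]
gripper_width: 0.765
grasp_force: 33.0
```

```bash
python3 -c "
from st import *
im=status();cv2.imwrite('pics/w26.png',im);lcdheel(im)"
```

```text
t 32.1167 tcp in stand -5.2 0.4 65.4 yaw 74.08 F stand [-8.3  4.1 19.3] grip 33.03018093109131
[[245.0, 335.0], [404.0, 334.0], [387.0, 355.0], [256.0, 353.0]]
elev 43.0 yaw 72.4 lcd in tool [ 15.6   0.6 -47.5] err [1.21]
elev -65.8 yaw -106.8 lcd in tool [ 19.4   0.6 -51.7] err [12.81]
heel stand [-52.7   2.4   7.4]
```

Both contacts are seated: tilt 43°, heel at x ≈ −52.7 mm and z ≈ 8 mm. I'll relax the press, then open.

Call:
{"name": "send_rows", "arguments": {
  "slide": [
    [-0.5, 0, -0.4],
    [-1, 0, -0.8],
    [-1.3, 0, -1],
    [-1.3, 0, -1],
    [-1.3, 0, -1],
    [-1.3, 0, -1],
    [-1.3, 0, -1],
    [-1.3, 0, -1]
  ],
  "roll": [0, 0, 0, 0, 0, 0, 0, 0],
  "claw": [0.72, 0.72, 0.72, 0.72, 0.74, 0.76, 0.78, 0.8]
}}

```text
t: 32.83
eef_pos: [0.5527, 0.2372, 0.0647]
tool_rot: [-0.0, 0.798, 0.603, -0.0]
contact_force: [0.1, 0.3, 0.4]
gripper_width: 0.796
grasp_force: 0.0
```

Call:
{"name": "send_rows", "arguments": {
  "slide": [
    [0, 0, 0],
    [0, 0, 0],
    [0, 0, 0],
    [0, 0, 0],
    [0, 0, 0],
    [0, 0, 0],
    [0, 0, 0],
    [0, 0, 0]
  ],
  "roll": [0, 0, 0, 0, 0, 0, 0, 0],
  "claw": [0.82, 0.84, 0.86, 0.88, 0.88, 0.88, 0.88, 0.88]
}}

```text
t: 33.5
eef_pos: [0.553, 0.2374, 0.0651]
tool_rot: [0.0, 0.798, 0.603, 0.0]
contact_force: [-0.4, -0.8, -0.4]
gripper_width: 0.879
grasp_force: 0.0
```

```bash
python3 -c "
from st import *
im=status();cv2.imwrite('pics/w27.png',im);lcdheel(im)"
```

```text
t 33.5 tcp in stand -4.6 0.6 65.1 yaw 74.13 F stand [-0.9  0.2 -0.4] grip 0.0
[[241.0, 338.0], [404.0, 336.0], [386.0, 357.0], [255.0, 355.0]]
elev 43.3 yaw 73.6 lcd in tool [ 15.8   0.  -48.9] err [1.04]
elev -65.1 yaw -111.2 lcd in tool [ 20.1   0.3 -53.8] err [13.96]
heel stand [-51.5   1.4   8.2]
```

It settled on release: tilt 43.3°, heel ≈ (−51.5, 1.4, 8.2) mm. Retreating straight up, then a final check.

Call:
{"name": "send_rows", "arguments": {
  "slide": [
    [0, 0, -3],
    [0, 0, -8],
    [0, 0, -18],
    [0, 0, -35],
    [0, 0, -60],
    [0, 0, -90],
    [0, 0, -120],
    [0, 0, -145]
  ],
  "roll": [0, 0, 0, 0, 0, 0, 0, 0],
  "claw": [0.88, 0.88, 0.88, 0.88, 0.88, 0.88, 0.88, 0.88]
}}

```text
t: 34.22
eef_pos: [0.5533, 0.2378, 0.2135]
tool_rot: [0.0, 0.798, 0.603, 0.001]
contact_force: [0.9, 0.2, -0.2]
gripper_width: 0.882
grasp_force: 0.0
```

Call:
{"name": "send_rows", "arguments": {
  "slide": [
    [-15, 0, -20],
    [-40, 0, -40],
    [-70, 0, -55],
    [-100, 0, -60],
    [-125, 0, -60],
    [-140, 0, -60],
    [-145, 0, -60],
    [-145, 0, -60]
  ],
  "roll": [0, 0, 0, 0, 0, 0, 0, 0],
  "claw": [0.88, 0.88, 0.88, 0.88, 0.88, 0.88, 0.88, 0.88]
}}

```text
t: 34.88
eef_pos: [0.5132, 0.0968, 0.271]
tool_rot: [0.001, 0.799, 0.602, 0.0]
contact_force: [0.5, 0.5, -0.3]
gripper_width: 0.881
grasp_force: 0.0
```

Run:
```python
from st import *
im=status(); cv2.imwrite('pics/w28.png',im); lcdheel(im)
M=model("wrist")
for x,y,z in ((-72,22,22),(-72,42,22),(-72,-22,22),(-72,-42,22),(39,48,88),(39,-48,88)):
    q=proj(M,O+u*x/1000+v*y/1000+[0,0,z/1000]); cv2.circle(im,tuple(int(a) for a in q),3,(0,0,255),1)
s=cv2.resize(bot.read_camera("side")[230:350,230:350,::-1],(400,400))
cv2.imwrite("pics/fin.png",np.hstack([cv2.resize(s,(330,440)),im[20:460,120:580]]))
```

```text
t 34.8833 tcp in stand -150.8 0.5 271.0 yaw 74.0 F stand [ 0.6 -0.3 -0.3] grip 0.0
[[297.0, 0.0], [335.0, 0.0], [345.0, 26.0], [295.0, 22.0]]
elev -31.1 yaw 81.6 lcd in tool [183.9  -4.  260.6] err [2.18]
elev 59.6 yaw 84.6 lcd in tool [182.3  -4.2 256.4] err [2.91]
heel stand [-83.5  -3.9  43. ]
```

View pics/fin.png

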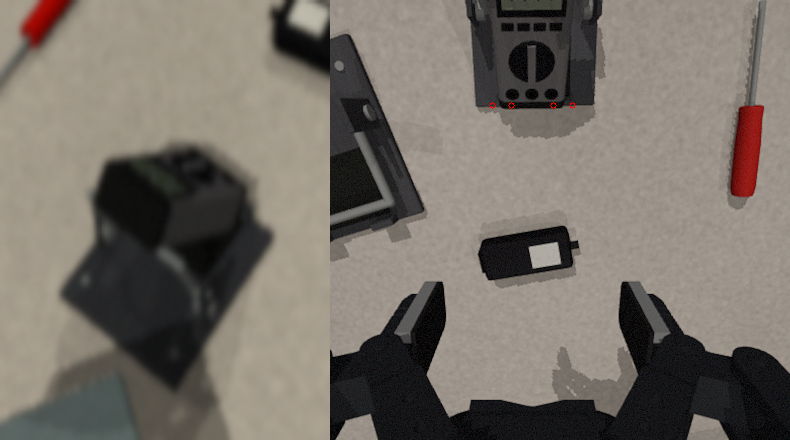

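The final picture shows the meter leaning on the opened rest, square and central: plate spans columns 475–594, meter lower end 495–569, just behind the tabs. The adapter and screwdriver are undisturbed and the arm is clear.

```bash
python3 -c "
from station import bot
print(bot.hand_in())"
```

```text
the job is handed in; nothing more can be done
None
```

I've handed the job in at about 35 s: the rest is open at its end stop and released. The meter leans on it at about 43°, heel about 4 mm behind the tab-contact position and about 1 mm off centre; it took one extra set-down and regrip on the bench, pressing up to about 32 N on the rest, and the bystanders were left where they were.

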